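Fetch the tray divider from behind the herb jars

TASK

Move the three lidded herb jars onto the empty shallow tray at the side and stand them all there together; only then lift the divider with the green grip out of its stand behind them and slide it down the white guides of the portioning tray until it is fully home on the tray floor, and let go. After that put every jar back on the coaster of its own lid colour, standing centred. Set things down upright without dropping or toppling them, and leave the amber bottle where it stands.

Things in the scene. Friction and masses are not known exactly. Their poses are not given: they have to be found in the camera images.
- jar_red_c (a point): Closed white ceramic herb jar with red lid and stripe: a cylinder 52 mm in diameter, 104 mm tall, 0.25 kg, loose. The point is its centre, 52 mm above its underside; z up. It starts on the red coaster, about 33 mm clear of the next jar: grip its upper half from above, fingers in the gaps along the row of jars. Its yaw means nothing.
- jar_yellow_c (a point): Closed white ceramic herb jar with yellow lid and stripe: a cylinder 52 mm in diameter, 104 mm tall, 0.25 kg, loose. The point is its centre, 52 mm above its underside; z up. It starts on the yellow coaster, about 33 mm clear of the next jar: grip its upper half from above, fingers in the gaps along the row of jars. Its yaw means nothing.
- jar_blue_c (a point): Closed white ceramic herb jar with blue lid and stripe: a cylinder 52 mm in diameter, 104 mm tall, 0.25 kg, loose. The point is its centre, 52 mm above its underside; z up. It starts on the blue coaster, about 33 mm clear of the next jar: grip its upper half from above, fingers in the gaps along the row of jars. Its yaw means nothing.
- coaster_red: Fixed red coaster, 66 mm diameter, 2 mm thick, on a wooden stand 250 x 110 x 10 mm. Origin: centre of its underside, 10 mm above the table; a jar on it has its underside 12 mm above the table. The three coasters stand 85 mm apart in a row along their y axis, in any colour order; x points to the divider, 40 mm behind the row.
- coaster_yellow: Fixed yellow coaster, 66 mm diameter, 2 mm thick, on a wooden stand 250 x 110 x 10 mm. Origin: centre of its underside, 10 mm above the table; a jar on it has its underside 12 mm above the table. The three coasters stand 85 mm apart in a row along their y axis, in any colour order; x points to the divider, 40 mm behind the row.
- coaster_blue: Fixed blue coaster, 66 mm diameter, 2 mm thick, on a wooden stand 250 x 110 x 10 mm. Origin: centre of its underside, 10 mm above the table; a jar on it has its underside 12 mm above the table. The three coasters stand 85 mm apart in a row along their y axis, in any colour order; x points to the divider, 40 mm behind the row.
- divider_grip (a point): Upright aluminium plate 5 (x) x 110 (y) x 65 mm high with a green grip block 12 (x) x 50 (y) x 32 mm high centred on its top edge; 0.15 kg, loose. Point: the block's centre, 81 mm above the plate's lower edge; z up. Stands behind the jars in slotted end guides, lower edge 10 mm above the table; lift it 40 mm straight up to free it. Grip the block across its 12 mm. Either face may go either way.
- portion_tray: Fixed steel tray 200 (x) x 125 (y) x 40 mm high, floor 3 mm, with two white vertical guides amid its long walls. Origin: centre of underside, on the table; z up. Slots face each other along y in the plane x = 0: 9 mm wide, 117 mm from slot bottom to slot bottom, from the floor to 50 mm up, flared to 60 mm up. The seated divider lies along y, grip centre 84 mm above the table.
- side_tray: Fixed shallow empty steel tray with grey floor, 270 (x) x 120 (y) mm, rim 18 mm high, floor 3 mm thick: room for three jars in a row along x, 80 mm apart. Origin: centre of its underside, on the table; z up. It and the portioning tray lie on opposite sides of the table, either way round.
- bottle_c (a point): Amber glass bottle with a white cap, 48 mm diameter, 115 mm tall, loose, standing on the table in front of the stand. The point is its centre, 57.5 mm up. Not to be moved.

How it is judged:
On the way, in this order (a step that is already met when the one before it is completed fails the run):
1. all three jars stand upright together in the side tray, the divider still in its stand (x of jar_red_c in the frame of side_tray between -0.113 and 0.113 m and y of jar_red_c in the frame of side_tray between -0.04 and 0.04 m and z of jar_red_c in the frame of side_tray between 0.049 and 0.06 m and angle between each of jar_red_c, jar_yellow_c, jar_blue_c's own z axis and vertical below 0.12 rad and x of jar_yellow_c in the frame of side_tray between -0.113 and 0.113 m and y of jar_yellow_c in the frame of side_tray between -0.04 and 0.04 m and z of jar_yellow_c in the frame of side_tray between 0.049 and 0.06 m and x of jar_blue_c in the frame of side_tray between -0.113 and 0.113 m and y of jar_blue_c in the frame of side_tray between -0.04 and 0.04 m and z of jar_blue_c in the frame of side_tray between 0.049 and 0.06 m and distance of divider_grip from where it was at the start of the episode below 0.03 m), for 0.2 s.
2. the divider is fully seated in the portioning tray's guides and let go, the three jars still in the side tray (x of divider_grip in the frame of portion_tray between -0.008 and 0.008 m and y of divider_grip in the frame of portion_tray between -0.008 and 0.008 m and z of divider_grip in the frame of portion_tray between 0.08 and 0.088 m and angle between each of divider_grip, jar_red_c, jar_yellow_c, jar_blue_c's own z axis and vertical below 0.12 rad and angle between the y axis of divider_grip and the y axis of portion_tray, either way round below 0.12 rad and contact force between the fingers and divider below 0.1 N and x of jar_red_c in the frame of side_tray between -0.113 and 0.113 m and y of jar_red_c in the frame of side_tray between -0.04 and 0.04 m and z of jar_red_c in the frame of side_tray between 0.049 and 0.06 m and x of jar_yellow_c in the frame of side_tray between -0.113 and 0.113 m and y of jar_yellow_c in the frame of side_tray between -0.04 and 0.04 m and z of jar_yellow_c in the frame of side_tray between 0.049 and 0.06 m and x of jar_blue_c in the frame of side_tray between -0.113 and 0.113 m and y of jar_blue_c in the frame of side_tray between -0.04 and 0.04 m and z of jar_blue_c in the frame of side_tray between 0.049 and 0.06 m), for 0.2 s.
At the end, for the whole second after the job is handed in: The divider stands seated in the guides (grip centre within 8 mm across and 4 mm in height, upright and in line within 0.12 rad); each jar stands upright on the coaster of its colour, within 12 mm of its centre; the bottle is within 20 mm of where it stood; all is released and at rest (x of divider_grip in the frame of portion_tray between -0.008 and 0.008 m and y of divider_grip in the frame of portion_tray between -0.008 and 0.008 m and z of divider_grip in the frame of portion_tray between 0.08 and 0.088 m and angle between each of divider_grip, jar_red_c, jar_yellow_c, jar_blue_c's own z axis and vertical below 0.12 rad and angle between the y axis of divider_grip and the y axis of portion_tray, either way round below 0.12 rad and linear speed of each of divider, jar_red, jar_yellow, jar_blue below 0.02 m/s and horizontal distance between jar_red_c and coaster_red below 0.012 m and height (world z) of jar_red_c between 0.06 and 0.068 m and horizontal distance between jar_yellow_c and coaster_yellow below 0.012 m and height (world z) of jar_yellow_c between 0.06 and 0.068 m and horizontal distance between jar_blue_c and coaster_blue below 0.012 m and height (world z) of jar_blue_c between 0.06 and 0.068 m and distance of bottle_c from where it was at the start of the episode below 0.02 m); the robot touches nothing.
It fails at once if a jar is tipped by more than 0.6 rad (angle between any of jar_red_c, jar_yellow_c, jar_blue_c's own z axis and vertical above 0.6 rad).
It fails at once if a jar or the divider is dropped (falls free of the fingers faster than 0.6 m/s, some 18 mm) ((contact force between the fingers and jar_red below 0.1 N and linear speed of jar_red above 0.6 m/s) or (contact force between the fingers and jar_yellow below 0.1 N and linear speed of jar_yellow above 0.6 m/s) or (contact force between the fingers and jar_blue below 0.1 N and linear speed of jar_blue above 0.6 m/s) or (contact force between the fingers and divider below 0.1 N and linear speed of divider above 0.6 m/s)).
It fails at once if the amber bottle is moved by more than 20 mm (distance of bottle_c from where it was at the start of the episode above 0.02 m).
It also fails if it takes over 147 s, if anything falls off the work surface, if the arm or the gripper's body presses on something with over 40 N, if the wrist force passes 120 N, or if a joint passes its speed limit or range.

ROBOT

A 6-joint arm with a two-finger parallel gripper is mounted at the origin on the work surface. World frame = base frame: x ahead of the robot, y to its left, z up, the work surface at z = 0. Lengths are in m, angles in rad, forces in N, time in s.
With the tool pointing down it reaches from about 0.25 to 0.725 m from the base axis. Payload 4 kg.
Tool frame: the origin (TCP) lies on the centre line of the jaws, within the pads' length; the fingertips stand ahead of it and the grasp point (between the pads) lies 11 mm behind it (arm.tcp_to_tips is the y of the fingertips in the tool frame, in m); y points along the fingers, x is the direction in which the jaws open and shut, and the axes are right-handed (so a half turn about y gives the same grasp; the last joint's range is limited). The gripper opens to 85 mm and grips with 20 to 120 N. Pads are 22 mm wide; open, the fingers measure 114 mm over their backs; the gripper's body (76 mm by 85 mm) begins 54 mm behind the grasp point. The pads swing forward as they close: fully open they stand 13 mm farther back than shut.
Start: joints at [-1.241, 0.241, 0.005, 1.335, 0, 1.571], TCP at [0.162, -0.473, 0.207] pointing down, gripper open.
Joint ranges: [-2.72, 2.72], [-1.05, 1.87], [-1.09, 1.28], [-1.99, 2.15], [-1.42, 1.44], [-3.14, 3.14]. Speed limits (rad/s): [2.79, 2.79, 3.14, 3.14, 3.14, 3.14].

INTERFACE

Orientations are given as a 3x3 rotation matrix whose columns are the frame's x, y, z axes.
In Python, from bench import sensors, grab_frame, camera_info, ticket, arm gives the robot as it stands.
- The arm moves only by the tool play_rows, never from a script. Its argument "plan" is a list of rows, each a list of 6 numbers: the shift along the world's x, y, z in m, then the turn, a rotation vector about the world's x, y, z in rad. A call has 1 to 20 rows; each row is the pose to reach, as a shift and turn from the pose commanded when the call began; what a row does not reach only later rows make up. A row lasts 1/12 s, in which the tool goes at most 41.7 mm and 7.16 degrees, less where a joint would pass 70% of its speed; a pose out of reach is approached as far as the arm can. A call with a gripper value outside its range is refused whole. "grip" is the finger opening in m, from 0 to 0.0854, set as the call begins (left out, the last holds). The fingers move at their own pace and stop on an object; the grip force is fixed at half the most. Time passes only in rows, so rows that repeat a pose let the fingers close. It gives the time, the measured TCP pose, the force and the opening at its end, in the units of the state.
- sensors.read_state(): the state, without advancing time (a new reading comes with each control period).
- grab_frame(name): name is "side" or "top"; returns the picture (480x640x3 uint8, red, green, blue); there is no depth.
- camera_info(name): a dict with "K" (3x3 intrinsics, pixels), "dist_coeffs" ([k1, k2, p1, p2, k3] as OpenCV has them; the pictures are not rectified), "extrinsics" (4x4, takes a point from world to camera coordinates). Camera axes: x right, y up, looking along -z (the intrinsics and any distortion apply to the point x, -y, -z); pixel columns grow to the right and rows downward; lengths in m; the calibration is good to about 2 mm. A picture is of the moment at which its call begins. camera_info takes no time and is no camera call.
- ticket.hand_in(): hands the job in, once; it reports no verdict.
The state is a dict: "clock": time; "q": joint angles; "dq": joint speeds; "joint_torque": joint torques, N m; "position": TCP position; "eef_rot": TCP orientation; "contact_force": force on the tool from outside, world axes, zero at the start; "moment": the same for the moment, N m; "gripper_width": finger opening in m.
Only numpy, scipy, OpenCV 4.12 (cv2) and the standard library are available. Lean on these libraries where they do the work, as an engineer would, in place of code of your own. Each camera call takes 0.05 s, during which the arm holds its last target. There are 200 camera calls.

## Working session

There is one attempt and no reset: what is moved stays moved. The work goes in short steps, Python scripts to look and compute and a tool call to move; the robot and the scene stay as the last step left them, time stands still between calls to the robot, and variables do not carry over. Pictures are saved under pics/ and viewed, about 12 in all and at most 16, crops included, and the job is handed in when it is done.

Besides the shell and the picture viewer there is one more tool, called after "Emit:" as name(argument=value, ...), one argument or row to a line, values as JSON. play_rows: Moves the arm, as the interface text tells. Its arguments: {"type":"object","properties":{"plan":{"type":"array"},"grip":{"type":"number"}},"required":["plan"]}

```bash
mkdir -p pics; ls
python3 - <<'E'
from bench import sensors, grab_frame, camera_info, ticket, arm
import cv2, numpy as np
for n in ("top","side"):
    im=grab_frame(n); cv2.imwrite(f"pics/{n}0.png",im[:,:,::-1])
    c=camera_info(n); print(n,c["K"],c["dist_coeffs"]); print(np.round(c["extrinsics"],4))
s=sensors.read_state(); print(s["clock"],s["position"],s["eef_rot"],s["gripper_width"],arm.tcp_to_tips)
E
```

```text
pics
top [[505.23912706   0.         314.21047209]
 [  0.         505.23912706 235.91376971]
 [  0.           0.           1.        ]] [0.04902705 0.         0.         0.         0.        ]
[[ 0.0193 -0.9991  0.0373 -0.0347]
 [ 0.9842  0.0255  0.1754 -0.5265]
 [-0.1762  0.0333  0.9838 -0.8798]
 [ 0.      0.      0.      1.    ]]
side [[438.66586012   0.         323.47047441]
 [  0.         438.66586012 238.72706919]
 [  0.           0.           1.        ]] [-0.06143308  0.          0.          0.          0.        ]
[[ 0.9399 -0.3405 -0.0263 -0.5146]
 [ 0.1827  0.4364  0.881  -0.173 ]
 [-0.2885 -0.8328  0.4724 -0.6118]
 [ 0.      0.      0.      1.    ]]
0.1 [ 0.16172333 -0.47248349  0.20598834] [[ 3.23835841e-01 -6.15935787e-04  9.46113085e-01]
 [-9.46111364e-01  1.80453549e-03  3.23836427e-01]
 [-1.90675708e-03 -9.99998182e-01  1.62941964e-06]] 0.08521500417156476 0.008
```

View pics/top0.png

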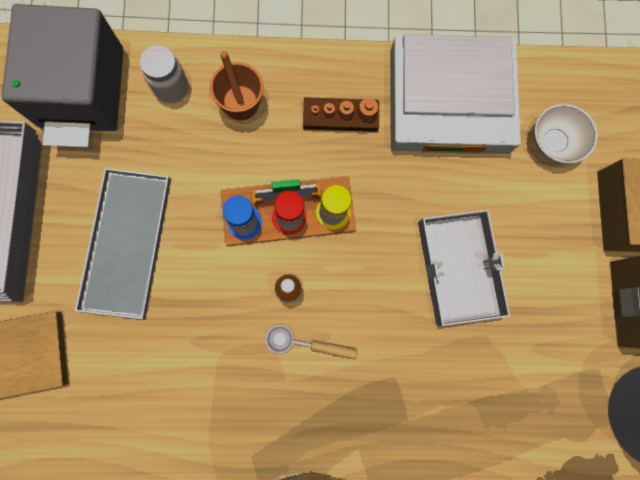

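View pics/side0.png

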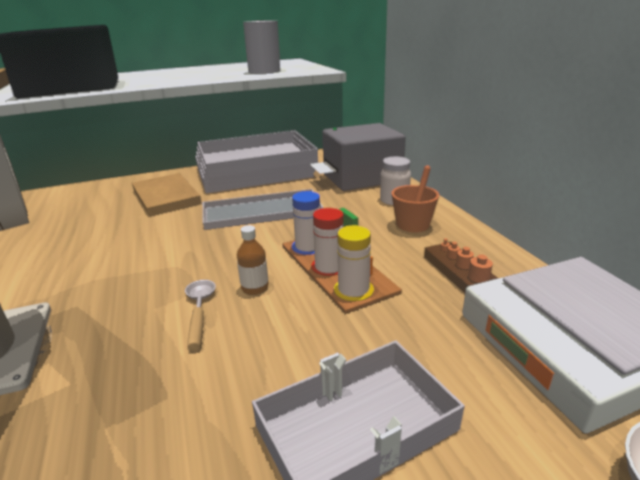

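The top view shows the stand around (288,210), with lids blue (239,211), red (290,206) and yellow (336,200). The green grip is at (286,187), the bottle at (288,288), the side tray at (124,244) and the portioning tray at (464,268). Next I'll enlarge these for precise readings.

```bash
cat > h.py <<'E'
from bench import sensors, grab_frame, camera_info, ticket, arm
import cv2, numpy as np
def ray(n,uv):
    c=camera_info(n); E=np.array(c["extrinsics"])
    p=cv2.undistortPoints(np.array([[uv]],float),np.array(c["K"]),np.array(c["dist_coeffs"]))[0,0]
    R=E[:3,:3]; o=-R.T@E[:3,3]; return o, R.T@np.array([p[0],-p[1],-1.])
def at(n,uv,z):
    o,d=ray(n,uv); return o+d*(z-o[2])/d[2]
def proj(n,P):
    c=camera_info(n); E=np.array(c["extrinsics"]); P=np.atleast_2d(P)@E[:3,:3].T+E[:3,3]
    P=P*[1,-1,-1]; return cv2.projectPoints(P,np.zeros(3),np.zeros(3),np.array(c["K"]),np.array(c["dist_coeffs"]))[0][:,0]
def crop(src,dst,x,y,w,h,f):
    im=cv2.imread(src)[y:y+h,x:x+w]; im=cv2.resize(im,None,fx=f,fy=f,interpolation=cv2.INTER_CUBIC)
    for i in range(0,w,20): cv2.putText(im,str(x+i),(i*f,8),0,.3,(255,0,255)); cv2.line(im,(i*f,10),(i*f,16),(255,0,255))
    for i in range(0,h,20): cv2.putText(im,str(y+i),(0,i*f+4),0,.3,(255,0,255)); cv2.line(im,(20,i*f),(26,i*f),(255,0,255))
    cv2.imwrite(dst,im)
E
python3 - <<'E'
from h import *
crop("pics/top0.png","pics/c1.png",210,170,155,80,5)
crop("pics/top0.png","pics/c2.png",410,200,110,135,4)
crop("pics/top0.png","pics/c3.png",70,160,110,165,3)
E
```

```text
(no output)
```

View pics/c1.png

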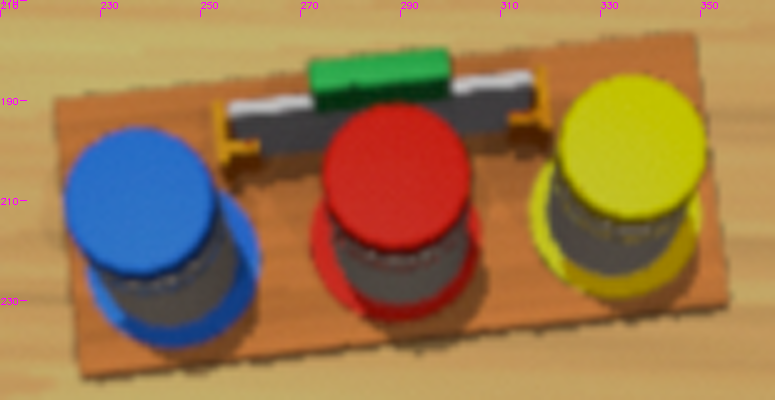

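View pics/c2.png

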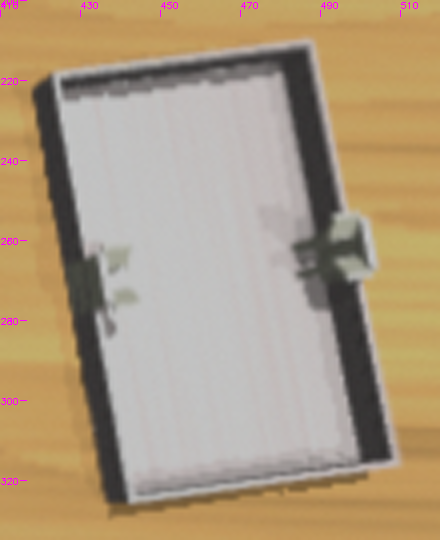

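View pics/c3.png

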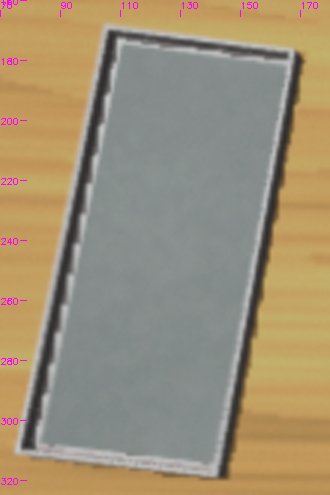

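Enlarged readings (px):
- **Lids:** blue (237.5,209.8), red (288.9,204.9), yellow (336.2,198.9).
- **Grip:** top centre about (286,184).
- **Trays:** the rim corners are readable.

Next I'll turn these into positions and check them against the given sizes.

Run:
```python
from h import *
np.set_printoptions(precision=4,suppress=True)
def C(x0,y0,f,pts): return [((a+.5)/f-.5+x0,(b+.5)/f-.5+y0) for a,b in pts]
def A(l,z): return np.array([at("top",p,z)[:2] for p in l])
lids=A(C(210,170,5,[(139.5,201),(396.5,176.5),(633,146.5)]),.116); print("lids B R Y",lids, np.linalg.norm(np.diff(lids,axis=0),axis=1))
co=A(C(210,170,5,[(174,262),(397,240),(616,214)]),.012); print("coasters",co,np.linalg.norm(np.diff(co,axis=0),axis=1))
st=A(C(210,170,5,[(55,100),(694,33),(728,305),(82,377)]),.01);print("stand",st.mean(0),[np.linalg.norm(st[i]-st[i-1]) for i in range(4)])
g=A(C(210,170,5,[(309,63),(449,49),(451,80),(313,95)]),.107);print("grip",g,g.mean(0),[np.linalg.norm(g[i]-g[i-1]) for i in range(4)])
p=A(C(210,170,5,[(228,105),(533,78)]),.075);print("plate",p,p.mean(0),np.linalg.norm(p[1]-p[0]))
for nm,l,z in(("portion",C(410,200,4,[(55,78),(312,40),(399,463),(127,502)]),.04),("side",C(70,160,3,[(106,27),(297,51),(220,476),(17,453)]),.018)):
    q=A(l,z); m=q.mean(0); ax=(q[0]+q[1]-q[2]-q[3])/2; ay=(q[0]+q[3]-q[1]-q[2])/2
    print(nm,m,"L",np.linalg.norm(ax),"W",np.linalg.norm(ay),"yaw",np.arctan2(ax[1],ax[0]),np.arctan2(-ay[0],ay[1]))
d=lids[0]-lids[2]; print("row yaw",np.arctan2(-d[0],d[1])); d=co[0]-co[2]; print(np.arctan2(-d[0],d[1]));d=p[0]-p[1]; print(np.arctan2(-d[0],d[1]))
print("bottle",at("top",(288,286),.115))
```

```text
lids B R Y [[ 0.5565  0.1109]
 [ 0.5676  0.0239]
 [ 0.5805 -0.0571]] [0.0877 0.082 ]
coasters [[ 0.5569  0.1095]
 [ 0.5678  0.025 ]
 [ 0.5803 -0.0589]] [0.0852 0.0848]
stand [0.583  0.0273] [np.float64(0.1086696123066907), np.float64(0.24881354885437904), np.float64(0.10873294584565395), np.float64(0.2471223973608305)]
grip [[0.6094 0.0556]
 [0.616  0.0071]
 [0.6048 0.0061]
 [0.598  0.0538]] [0.6071 0.0307] [np.float64(0.01158126996408191), np.float64(0.04899594731967542), np.float64(0.011201184059170944), np.float64(0.04824224578203605)]
plate [[ 0.6022  0.0859]
 [ 0.6155 -0.0236]] [0.6088 0.0311] 0.11033683642253117
portion [ 0.4789 -0.3024] L 0.19726662755772123 W 0.12442526243671602 yaw 0.15149054382854227 0.16892430642230763
side [0.5123 0.3287] L 0.26770389176272713 W 0.11983502980363944 yaw -0.10183244641955567 -0.0980713055025003
row yaw 0.14180208079053355
0.13830362380784994
0.12147864161030582
bottle [0.4292 0.0215 0.115 ]
```

The measurements agree with the given sizes: row pitch 85 mm, grip 40 mm behind the red coaster, tray sizes within 3 mm. The reach is fine too. The first move goes toward the row with no turn, which also shows the sign of joint 6.

Emit:
play_rows(
  plan=[
    [0.02, 0.03, 0, 0, 0, 0],
    [0.04, 0.06, 0, 0, 0, 0],
    [0.06, 0.09, 0, 0, 0, 0],
    [0.08, 0.12, 0, 0, 0, 0],
    [0.1, 0.15, 0, 0, 0, 0],
    [0.12, 0.18, 0, 0, 0, 0],
    [0.14, 0.21, 0, 0, 0, 0],
    [0.16, 0.24, 0, 0, 0, 0],
    [0.18, 0.27, 0, 0, 0, 0],
    [0.2, 0.3, 0, 0, 0, 0],
    [0.22, 0.33, 0, 0, 0, 0],
    [0.24, 0.36, 0, 0, 0, 0],
    [0.26, 0.39, 0, 0, 0, 0],
    [0.28, 0.42, 0, 0, 0, 0],
    [0.3, 0.45, 0, 0, 0, 0],
    [0.32, 0.48, 0, 0, 0, 0],
    [0.33, 0.5, 0, 0, 0, 0],
    [0.33, 0.5, 0, 0, 0, 0],
  ],
  grip=0.068,
)

```text
clock: 1.6
position: [0.4935, 0.0307, 0.2059]
eef_rot: [[0.329, -0.0, 0.944], [-0.944, 0.001, 0.329], [-0.001, -1.0, 0.0]]
contact_force: [-0.0, -0.1, -0.1]
gripper_width: 0.0678
```

Run:
```python
from h import *
np.set_printoptions(precision=4,suppress=True)
s=sensors.read_state(); print(s["clock"],s["q"],s["position"],s["gripper_width"],np.array(s["eef_rot"])[:,0])
# side cross-check: predicted lid-top centres, coasters, tray corners in side view
P=[[.5567,.110,.116],[.568,.0245,.116],[.580,-.058,.116]]
print(proj("side",P))
R=lambda a:np.array([[np.cos(a),-np.sin(a)],[np.sin(a),np.cos(a)]])
for z in(.04,):
  q=np.array([[.1,.0625],[.1,-.0625],[-.1,-.0625],[-.1,.0625]])@R(.16).T+[.4789,-.3024]
  print(proj("side",np.c_[q,np.full(4,z)]))
crop("pics/side0.png","pics/c4.png",240,330,230,150,3)
```

```text
1.6 [ 0.0611  0.2302 -0.011   1.3298  0.0014  2.8676] [0.4935 0.0307 0.2059] 0.06784339082775523 [ 0.3288 -0.9444 -0.0014]
[[306.2026 195.9525]
 [328.1208 212.8661]
 [354.1095 232.3072]]
[[395.8408 339.9702]
 [465.2638 405.3309]
 [301.899  494.9392]
 [251.7358 401.3912]]
```

View pics/c4.png

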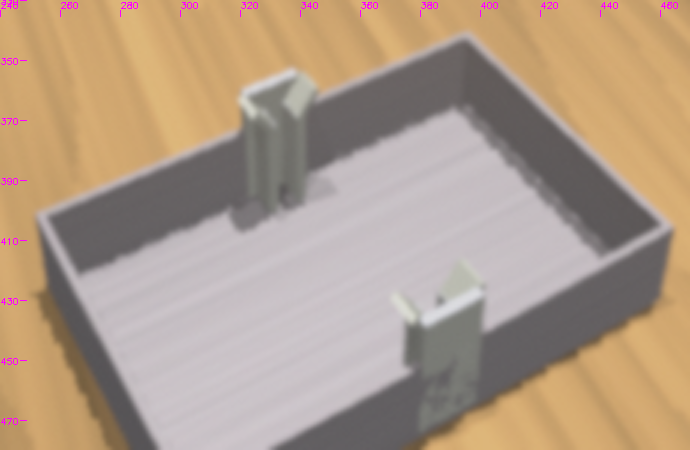

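The side view agrees with the tray pose to about 1 px: far corner (395.7,341.5) and left corner (253,401.5). Joint 6 falls as yaw rises, so I'll turn by about +2.94 to get the jaws along the row near q6≈0.

Emit:
play_rows(
  plan=[
    [0, 0, 0, 0, 0, 0.12],
    [0, 0, 0, 0, 0, 0.24],
    [0, 0, 0, 0, 0, 0.36],
    [0, 0, 0, 0, 0, 0.48],
    [0, 0, 0, 0, 0, 0.6],
    [0, 0, 0, 0, 0, 0.72],
    [0, 0, 0, 0, 0, 0.84],
    [0, 0, 0, 0, 0, 0.96],
    [0, 0, 0, 0, 0, 1.08],
    [0, 0, 0, 0, 0, 1.2],
    [0, 0, 0, 0, 0, 1.32],
    [0, 0, 0, 0, 0, 1.44],
    [0, 0, 0, 0, 0, 1.56],
    [0, 0, 0, 0, 0, 1.68],
    [0, 0, 0, 0, 0, 1.8],
    [0, 0, 0, 0, 0, 1.92],
    [0, 0, 0, 0, 0, 2.04],
    [0, 0, 0, 0, 0, 2.16],
    [0, 0, 0, 0, 0, 2.28],
    [0, 0, 0, 0, 0, 2.4],
  ],
)

```text
clock: 3.27
position: [0.4912, 0.0262, 0.2064]
eef_rot: [[0.395, -0.001, -0.918], [0.918, -0.0, 0.395], [-0.001, -1.0, 0.001]]
contact_force: [0.3, -0.1, -1.0]
gripper_width: 0.0677
```

Emit:
play_rows(
  plan=[
    [0.01, 0.015, 0, 0, 0, 0.12],
    [0.02, 0.03, 0, 0, 0, 0.24],
    [0.03, 0.045, 0, 0, 0, 0.36],
    [0.045, 0.06, 0, 0, 0, 0.48],
    [0.06, 0.075, 0, 0, 0, 0.54],
    [0.065, 0.08, 0, 0, 0, 0.54],
    [0.065, 0.08, 0, 0, 0, 0.54],
    [0.065, 0.08, 0, 0, 0, 0.54],
  ],
)

```text
clock: 3.93
position: [0.5562, 0.1063, 0.2062]
eef_rot: [[-0.127, -0.002, -0.992], [0.992, -0.001, -0.127], [-0.001, -1.0, 0.002]]
contact_force: [-0.9, -0.4, -1.0]
gripper_width: 0.068
```

Run:
```python
from h import *
np.set_printoptions(precision=4,suppress=True)
def C(x0,y0,f,pts): return [((a+.5)/f-.5+x0,(b+.5)/f-.5+y0) for a,b in pts]
s=sensors.read_state(); print(s["clock"],s["q"],s["position"],s["gripper_width"],np.array(s["eef_rot"])[:,0])
m=np.array([at("side",p,.06)[:2] for p in C(240,330,3,[(270,82),(453,307)])]); d=m[0]-m[1]; print("guides side",m,m.mean(0),np.linalg.norm(d),np.arctan2(-d[0],d[1]))
m=np.array([at("top",p,.06)[:2] for p in C(410,200,4,[(119,277),(352,243)])]); print("guides top",m,m.mean(0))
c=grab_frame("top"); cv2.imwrite("pics/top1.png",c[:,:,::-1])
```

```text
3.9333 [ 0.1891  0.3754  0.1906  1.388  -0.0005  0.062 ] [0.5562 0.1063 0.2062] 0.06803229164135594 [-0.1267  0.9919 -0.0006]
guides side [[ 0.4693 -0.2422]
 [ 0.4879 -0.3619]] [ 0.4786 -0.302 ] 0.12116132372896672 0.1549115208973156
guides top [[ 0.4705 -0.2488]
 [ 0.4886 -0.3547]] [ 0.4795 -0.3017]
```

Emit:
play_rows(
  plan=[
    [0.001, 0.0035, -0.02, 0, 0, 0.01],
    [0.001, 0.0035, -0.04, 0, 0, 0.01],
    [0.001, 0.0035, -0.06, 0, 0, 0.01],
    [0.001, 0.0035, -0.075, 0, 0, 0.01],
    [0.001, 0.0035, -0.09, 0, 0, 0.01],
    [0.001, 0.0035, -0.1, 0, 0, 0.01],
    [0.001, 0.0035, -0.11, 0, 0, 0.01],
    [0.001, 0.0035, -0.12, 0, 0, 0.01],
    [0.001, 0.0035, -0.127, 0, 0, 0.01],
    [0.001, 0.0035, -0.132, 0, 0, 0.01],
    [0.001, 0.0035, -0.132, 0, 0, 0.01],
    [0.001, 0.0035, -0.132, 0, 0, 0.01],
  ],
)

```text
clock: 4.98
position: [0.558, 0.1105, 0.0749]
eef_rot: [[-0.138, 0.0, -0.99], [0.99, 0.0, -0.138], [0.0, -1.0, -0.0]]
contact_force: [0.3, -0.4, 0.4]
gripper_width: 0.0681
```

Emit:
play_rows(
  plan=[
    [0, 0, 0, 0, 0, 0],
    [0, 0, 0, 0, 0, 0],
    [0, 0, 0, 0, 0, 0],
    [0, 0, 0, 0, 0, 0],
    [0, 0, 0, 0, 0, 0],
    [0, 0, 0, 0, 0, 0],
    [0, 0, 0, 0, 0, 0],
    [0, 0, 0, 0, 0, 0],
  ],
  grip=0.04,
)

```text
clock: 5.65
position: [0.5589, 0.111, 0.0761]
eef_rot: [[-0.138, 0.003, -0.99], [0.99, 0.001, -0.138], [0.001, -1.0, -0.003]]
contact_force: [-0.8, 1.6, 6.8]
gripper_width: 0.0498
```

Emit:
play_rows(
  plan=[
    [0, 0, 0.006, 0, 0, 0],
    [0, 0, 0.015, 0, 0, 0],
    [0, 0, 0.03, 0, 0, 0],
    [0, 0, 0.048, 0, 0, 0],
    [0, 0.004, 0.06, 0, 0, 0],
    [0.002, 0.014, 0.068, 0, 0, 0],
    [0.005, 0.03, 0.07, 0, 0, 0],
    [0.008, 0.048, 0.07, 0, 0, 0],
    [0.011, 0.068, 0.07, 0, 0, 0],
    [0.014, 0.088, 0.07, 0, 0, 0],
    [0.018, 0.108, 0.07, 0, 0, 0],
    [0.021, 0.128, 0.07, 0, 0, 0],
    [0.024, 0.148, 0.07, 0, 0, 0],
    [0.027, 0.168, 0.07, 0, 0, 0],
    [0.03, 0.186, 0.07, 0, 0, 0],
    [0.032, 0.2, 0.07, 0, 0, 0],
    [0.033, 0.208, 0.07, 0, 0, 0],
    [0.034, 0.211, 0.07, 0, 0, 0],
    [0.034, 0.211, 0.07, 0, 0, 0],
    [0.034, 0.211, 0.07, 0, 0, 0],
  ],
)

```text
clock: 7.32
position: [0.5918, 0.3205, 0.1445]
eef_rot: [[-0.137, -0.001, -0.991], [0.991, -0.001, -0.137], [-0.001, -1.0, 0.001]]
contact_force: [-0.5, -1.3, -3.9]
gripper_width: 0.0494
```

Run:
```python
from h import *
s=sensors.read_state(); print(s["clock"],s["q"],s["position"],s["gripper_width"])
a=grab_frame("top")[100:340,60:380,::-1];b=grab_frame("side")[150:390,180:500,::-1]
cv2.imwrite("pics/m1.png",np.hstack([cv2.resize(a,(400,300)),cv2.resize(b,(400,300))]))
```

```text
7.3167 [ 4.96707315e-01  6.23100303e-01  4.29735756e-01  1.37862749e+00
 -6.03082480e-04  3.59042718e-01] [0.59176415 0.32053175 0.14453483] 0.04941828011670268
```

View pics/m1.png

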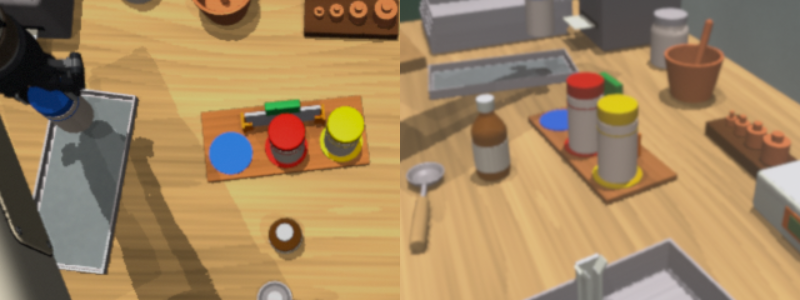

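The blue jar hangs upright over the far end of the side tray (left half, around (60,105)). The red and yellow jars and the divider are undisturbed. Lowering now.

Emit:
play_rows(
  plan=[
    [0, 0, -0.01, 0, 0, 0],
    [0, 0, -0.025, 0, 0, 0],
    [0, 0, -0.04, 0, 0, 0],
    [0, 0, -0.053, 0, 0, 0],
    [0, 0, -0.063, 0, 0, 0],
    [0, 0, -0.07, 0, 0, 0],
    [0, 0, -0.074, 0, 0, 0],
    [0, 0, -0.076, 0, 0, 0],
    [0, 0, -0.077, 0, 0, 0],
    [0, 0, -0.078, 0, 0, 0],
    [0, 0, -0.079, 0, 0, 0],
    [0, 0, -0.079, 0, 0, 0],
  ],
)

```text
clock: 8.42
position: [0.5928, 0.3219, 0.0672]
eef_rot: [[-0.138, 0.002, -0.99], [0.99, 0.001, -0.138], [0.001, -1.0, -0.003]]
contact_force: [-0.0, -0.0, 0.6]
gripper_width: 0.0495
```

Emit:
play_rows(
  plan=[
    [0, 0, 0, 0, 0, 0],
    [0, 0, 0, 0, 0, 0],
    [0, 0, 0, 0, 0, 0],
    [0, 0, 0, 0, 0, 0],
    [0, 0, 0, 0, 0, 0],
    [0, 0, 0.01, 0, 0, 0],
    [0, 0, 0.025, 0, 0, 0],
    [0, 0, 0.045, 0, 0, 0],
    [0, 0, 0.065, 0, 0, 0],
    [0, -0.005, 0.08, 0, 0, 0],
    [-0.001, -0.02, 0.09, 0, 0, 0],
    [-0.003, -0.045, 0.095, 0, 0, 0],
    [-0.006, -0.08, 0.095, 0, 0, 0],
    [-0.01, -0.12, 0.095, 0, 0, 0],
    [-0.013, -0.16, 0.095, 0, 0, 0],
    [-0.016, -0.2, 0.095, 0, 0, 0],
    [-0.019, -0.24, 0.095, 0, 0, 0],
    [-0.022, -0.27, 0.095, 0, 0, 0],
    [-0.024, -0.29, 0.095, 0, 0, 0],
    [-0.024, -0.297, 0.095, 0, 0, 0],
  ],
  grip=0.068,
)

```text
clock: 10.08
position: [0.5668, 0.0203, 0.1613]
eef_rot: [[-0.133, -0.0, -0.991], [0.991, -0.001, -0.133], [-0.001, -1.0, 0.001]]
contact_force: [-0.7, 0.4, 0.2]
gripper_width: 0.0681
```

Emit:
play_rows(
  plan=[
    [0, 0, 0, 0, 0, 0],
    [0, 0, 0, 0, 0, 0],
    [0, 0, 0, 0, 0, 0],
  ],
)

```text
clock: 10.33
position: [0.568, 0.0255, 0.1609]
eef_rot: [[-0.139, 0.0, -0.99], [0.99, 0.0, -0.139], [0.0, -1.0, -0.0]]
contact_force: [0.0, 0.1, -0.5]
gripper_width: 0.0679
```

Emit:
play_rows(
  plan=[
    [0, 0, -0.01, 0, 0, 0],
    [0, 0, -0.025, 0, 0, 0],
    [0, 0, -0.04, 0, 0, 0],
    [0, 0, -0.055, 0, 0, 0],
    [0, 0, -0.068, 0, 0, 0],
    [0, 0, -0.078, 0, 0, 0],
    [0, 0, -0.084, 0, 0, 0],
    [0, 0, -0.086, 0, 0, 0],
    [0, 0, -0.086, 0, 0, 0],
    [0, 0, -0.086, 0, 0, 0],
  ],
)

```text
clock: 11.17
position: [0.5684, 0.0247, 0.0753]
eef_rot: [[-0.138, 0.001, -0.99], [0.99, 0.0, -0.138], [-0.0, -1.0, -0.001]]
contact_force: [-0.3, -0.1, 0.7]
gripper_width: 0.068
```

Emit:
play_rows(
  plan=[
    [0, 0, 0, 0, 0, 0],
    [0, 0, 0, 0, 0, 0],
    [0, 0, 0, 0, 0, 0],
    [0, 0, 0, 0, 0, 0],
    [0, 0, 0, 0, 0, 0],
    [0, 0, 0, 0, 0, 0],
    [0, 0, 0, 0, 0, 0],
    [0, 0, 0, 0, 0, 0],
  ],
  grip=0.04,
)

```text
clock: 11.83
position: [0.5692, 0.0247, 0.0763]
eef_rot: [[-0.138, 0.003, -0.99], [0.99, 0.001, -0.138], [0.0, -1.0, -0.003]]
contact_force: [0.4, 1.2, 5.4]
gripper_width: 0.0499
```

Emit:
play_rows(
  plan=[
    [0, 0, 0.006, 0, 0, 0],
    [0, 0, 0.015, 0, 0, 0],
    [0, 0, 0.03, 0, 0, 0],
    [0, 0, 0.048, 0, 0, 0],
    [0, 0.004, 0.06, 0, 0, 0],
    [-0.003, 0.016, 0.068, 0, 0, 0],
    [-0.007, 0.036, 0.07, 0, 0, 0],
    [-0.011, 0.06, 0.07, 0, 0, 0],
    [-0.016, 0.086, 0.07, 0, 0, 0],
    [-0.021, 0.112, 0.07, 0, 0, 0],
    [-0.026, 0.14, 0.07, 0, 0, 0],
    [-0.031, 0.168, 0.07, 0, 0, 0],
    [-0.036, 0.196, 0.07, 0, 0, 0],
    [-0.041, 0.222, 0.07, 0, 0, 0],
    [-0.046, 0.248, 0.07, 0, 0, 0],
    [-0.05, 0.272, 0.07, 0, 0, 0],
    [-0.053, 0.29, 0.07, 0, 0, 0],
    [-0.055, 0.3, 0.07, 0, 0, 0],
    [-0.056, 0.304, 0.07, 0, 0, 0],
    [-0.056, 0.304, 0.07, 0, 0, 0],
  ],
)

```text
clock: 13.5
position: [0.5111, 0.329, 0.1444]
eef_rot: [[-0.139, -0.001, -0.99], [0.99, -0.001, -0.139], [-0.001, -1.0, 0.001]]
contact_force: [0.8, 1.2, -2.1]
gripper_width: 0.0493
```

Emit:
play_rows(
  plan=[
    [0, 0, -0.005, 0, 0, 0],
    [0, 0, -0.018, 0, 0, 0],
    [0, 0, -0.035, 0, 0, 0],
    [0, 0, -0.05, 0, 0, 0],
    [0, 0, -0.062, 0, 0, 0],
    [0, 0, -0.07, 0, 0, 0],
    [0, 0, -0.074, 0, 0, 0],
    [0, 0, -0.076, 0, 0, 0],
    [0, 0, -0.077, 0, 0, 0],
    [0, 0, -0.078, 0, 0, 0],
    [0, 0, -0.079, 0, 0, 0],
    [0, 0, -0.079, 0, 0, 0],
  ],
)

```text
clock: 14.5
position: [0.5129, 0.3287, 0.0673]
eef_rot: [[-0.138, 0.003, -0.99], [0.99, 0.001, -0.138], [0.0, -1.0, -0.003]]
contact_force: [-0.1, -1.3, 3.8]
gripper_width: 0.0495
```

Emit:
play_rows(
  plan=[
    [0, 0, 0, 0, 0, 0],
    [0, 0, 0, 0, 0, 0],
    [0, 0, 0, 0, 0, 0],
    [0, 0, 0, 0, 0, 0],
    [0, 0, 0, 0, 0, 0],
    [0, 0, 0.01, 0, 0, 0],
    [0, 0, 0.025, 0, 0, 0],
    [0, 0, 0.045, 0, 0, 0],
    [0, 0, 0.065, 0, 0, 0],
    [0, -0.005, 0.08, 0, 0, 0],
    [0.003, -0.02, 0.09, 0, 0, 0],
    [0.007, -0.045, 0.095, 0, 0, 0],
    [0.014, -0.08, 0.095, 0, 0, 0],
    [0.021, -0.12, 0.095, 0, 0, 0],
    [0.028, -0.16, 0.095, 0, 0, 0],
    [0.035, -0.2, 0.095, 0, 0, 0],
    [0.042, -0.24, 0.095, 0, 0, 0],
    [0.048, -0.28, 0.095, 0, 0, 0],
    [0.055, -0.32, 0.095, 0, 0, 0],
    [0.062, -0.35, 0.095, 0, 0, 0],
  ],
  grip=0.068,
)

```text
clock: 16.17
position: [0.5732, -0.0258, 0.1612]
eef_rot: [[-0.135, -0.0, -0.991], [0.991, -0.001, -0.135], [-0.001, -1.0, 0.0]]
contact_force: [-1.0, 0.4, -0.3]
gripper_width: 0.0681
```

Emit:
play_rows(
  plan=[
    [0.004, -0.02, 0, 0, 0, 0],
    [0.006, -0.034, 0, 0, 0, 0],
    [0.006, -0.037, 0, 0, 0, 0],
    [0.006, -0.037, 0, 0, 0, 0],
    [0.006, -0.037, 0, 0, 0, 0],
  ],
)

```text
clock: 16.58
position: [0.5795, -0.0578, 0.1608]
eef_rot: [[-0.138, -0.001, -0.99], [0.99, 0.001, -0.138], [0.001, -1.0, 0.0]]
contact_force: [0.5, -0.3, -0.7]
gripper_width: 0.0679
```

Emit:
play_rows(
  plan=[
    [0.001, 0, -0.01, 0, 0, 0],
    [0.001, 0, -0.025, 0, 0, 0],
    [0.001, 0, -0.04, 0, 0, 0],
    [0.001, 0, -0.055, 0, 0, 0],
    [0.001, 0, -0.068, 0, 0, 0],
    [0.001, 0, -0.078, 0, 0, 0],
    [0.001, 0, -0.084, 0, 0, 0],
    [0.001, 0, -0.086, 0, 0, 0],
    [0.001, 0, -0.086, 0, 0, 0],
    [0.001, 0, -0.086, 0, 0, 0],
  ],
)

```text
clock: 17.42
position: [0.5814, -0.0583, 0.0753]
eef_rot: [[-0.138, 0.001, -0.99], [0.99, -0.0, -0.138], [-0.0, -1.0, -0.001]]
contact_force: [1.2, 0.1, 0.7]
gripper_width: 0.068
```

Emit:
play_rows(
  plan=[
    [0, 0, 0, 0, 0, 0],
    [0, 0, 0, 0, 0, 0],
    [0, 0, 0, 0, 0, 0],
    [0, 0, 0, 0, 0, 0],
    [0, 0, 0, 0, 0, 0],
    [0, 0, 0, 0, 0, 0],
    [0, 0, 0, 0, 0, 0],
    [0, 0, 0, 0, 0, 0],
  ],
  grip=0.04,
)

```text
clock: 18.08
position: [0.582, -0.0584, 0.0763]
eef_rot: [[-0.138, 0.003, -0.99], [0.99, 0.0, -0.138], [-0.0, -1.0, -0.003]]
contact_force: [-1.0, 1.2, 6.0]
gripper_width: 0.0493
```

Emit:
play_rows(
  plan=[
    [0, 0, 0.006, 0, 0, 0],
    [0, 0, 0.015, 0, 0, 0],
    [0, 0, 0.03, 0, 0, 0],
    [0, 0, 0.048, 0, 0, 0],
    [0, 0, 0.06, 0, 0, 0],
    [-0.004, 0.01, 0.068, 0, 0, 0],
    [-0.011, 0.028, 0.07, 0, 0, 0],
    [-0.02, 0.052, 0.07, 0, 0, 0],
    [-0.03, 0.078, 0.07, 0, 0, 0],
    [-0.04, 0.106, 0.07, 0, 0, 0],
    [-0.051, 0.135, 0.07, 0, 0, 0],
    [-0.062, 0.165, 0.07, 0, 0, 0],
    [-0.073, 0.195, 0.07, 0, 0, 0],
    [-0.084, 0.225, 0.07, 0, 0, 0],
    [-0.095, 0.255, 0.07, 0, 0, 0],
    [-0.106, 0.284, 0.07, 0, 0, 0],
    [-0.117, 0.312, 0.07, 0, 0, 0],
    [-0.127, 0.338, 0.07, 0, 0, 0],
    [-0.135, 0.36, 0.07, 0, 0, 0],
    [-0.142, 0.378, 0.07, 0, 0, 0],
  ],
)

```text
clock: 19.75
position: [0.437, 0.3213, 0.1446]
eef_rot: [[-0.14, -0.001, -0.99], [0.99, -0.0, -0.14], [-0.0, -1.0, 0.001]]
contact_force: [0.1, -0.1, -1.4]
gripper_width: 0.0497
```

Emit:
play_rows(
  plan=[
    [-0.004, 0.011, 0, 0, 0, 0],
    [-0.006, 0.017, 0, 0, 0, 0],
    [-0.006, 0.017, -0.005, 0, 0, 0],
    [-0.006, 0.017, -0.018, 0, 0, 0],
    [-0.006, 0.017, -0.035, 0, 0, 0],
    [-0.006, 0.017, -0.05, 0, 0, 0],
    [-0.006, 0.017, -0.062, 0, 0, 0],
    [-0.006, 0.017, -0.07, 0, 0, 0],
    [-0.006, 0.017, -0.074, 0, 0, 0],
    [-0.006, 0.017, -0.076, 0, 0, 0],
    [-0.006, 0.017, -0.077, 0, 0, 0],
    [-0.006, 0.017, -0.078, 0, 0, 0],
    [-0.006, 0.017, -0.079, 0, 0, 0],
    [-0.006, 0.017, -0.079, 0, 0, 0],
  ],
)

```text
clock: 20.92
position: [0.434, 0.3368, 0.0673]
eef_rot: [[-0.138, 0.003, -0.99], [0.99, 0.001, -0.138], [0.001, -1.0, -0.003]]
contact_force: [0.1, -1.7, 4.3]
gripper_width: 0.0495
```

Emit:
play_rows(
  plan=[
    [0, 0, 0, 0, 0, 0],
    [0, 0, 0, 0, 0, 0],
    [0, 0, 0, 0, 0, 0],
    [0, 0, 0, 0, 0, 0],
    [0, 0, 0, 0, 0, 0],
    [0, 0, 0.01, 0, 0, 0],
    [0, 0, 0.025, 0, 0, 0],
    [0, 0, 0.045, 0, 0, 0],
    [0, 0, 0.065, 0, 0, 0],
    [0, 0, 0.085, 0, 0, 0],
    [0, 0, 0.1, 0, 0, 0],
    [0, 0, 0.11, 0, 0, 0],
    [0.02, -0.035, 0.12, 0, 0, -0.12],
    [0.035, -0.07, 0.12, 0, 0, -0.24],
    [0.05, -0.105, 0.12, 0, 0, -0.36],
    [0.065, -0.14, 0.12, 0, 0, -0.48],
    [0.08, -0.17, 0.12, 0, 0, -0.6],
    [0.095, -0.2, 0.12, 0, 0, -0.72],
    [0.11, -0.23, 0.12, 0, 0, -0.84],
    [0.12, -0.25, 0.12, 0, 0, -0.96],
  ],
  grip=0.068,
)

```text
clock: 22.58
position: [0.5538, 0.0835, 0.1859]
eef_rot: [[0.738, 0.0, -0.675], [0.675, -0.001, 0.738], [-0.0, -1.0, -0.001]]
contact_force: [0.3, 0.1, -0.0]
gripper_width: 0.0679
```

Run:
```python
from h import *
np.set_printoptions(precision=4,suppress=True)
s=sensors.read_state(); print(s["clock"],s["q"],s["position"],np.array(s["eef_rot"])[:,0])
a=grab_frame("top"); cv2.imwrite("pics/top2.png",a[:,:,::-1]); b=grab_frame("side");cv2.imwrite("pics/side2.png",b[:,:,::-1])
A=a[100:340,60:380,::-1];B=b[150:390,180:500,::-1]
cv2.imwrite("pics/m2.png",np.hstack([cv2.resize(A,(400,300)),cv2.resize(B,(400,300))]))
```

```text
22.5833 [ 0.1502  0.3691  0.1286  1.3303 -0.0008  0.9802] [0.5538 0.0835 0.1859] [ 0.738   0.6748 -0.0004]
```

View pics/m2.png

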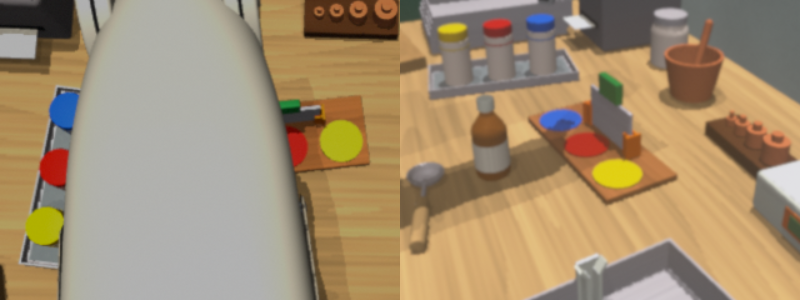

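All three jars stand upright in the side tray, with lids at (44,226), (58,168) and (68,108) in the left half. The divider is still in its stand. Next I'll move over the green grip and turn the jaws across it.

Emit:
play_rows(
  plan=[
    [0.01, -0.01, 0, 0, 0, -0.12],
    [0.02, -0.02, 0, 0, 0, -0.24],
    [0.03, -0.03, 0, 0, 0, -0.36],
    [0.042, -0.042, 0, 0, 0, -0.48],
    [0.05, -0.05, 0, 0, 0, -0.59],
    [0.0535, -0.053, 0, 0, 0, -0.606],
    [0.0535, -0.053, 0, 0, 0, -0.606],
    [0.0535, -0.053, 0, 0, 0, -0.606],
    [0.0535, -0.053, 0, 0, 0, -0.606],
  ],
  grip=0.05,
)

```text
clock: 23.43
position: [0.6058, 0.0343, 0.1858]
eef_rot: [[0.989, -0.001, -0.145], [0.145, 0.0, 0.989], [-0.001, -1.0, 0.0]]
contact_force: [0.8, 0.3, 0.3]
gripper_width: 0.0501
```

Run:
```python
from h import *
np.set_printoptions(precision=4,suppress=True)
s=sensors.read_state(); print(s["clock"],s["q"],s["position"],np.array(s["eef_rot"])[:,0])
crop("pics/side2.png","pics/c5.png",280,190,140,110,5)
# predicted grip top corners & plate ends in side view
R=lambda a:np.array([[np.cos(a),-np.sin(a)],[np.sin(a),np.cos(a)]])
q=np.array([[.006,.025],[.006,-.025],[-.006,-.025],[-.006,.025]])@R(.135).T+[.6073,.0308]
pr=proj("side",np.c_[q,np.full(4,.107)]); print(pr,(pr-[280,190])*5+2)
q=np.array([[0,.055],[0,-.055]])@R(.135).T+[.6073,.0308]; print((proj("side",np.c_[q,np.full(2,.075)])-[280,190])*5+2)
```

```text
23.4333 [0.0564 0.465  0.2742 1.3806 0.0003 1.4813] [0.6058 0.0343 0.1858] [ 0.9894  0.1454 -0.0006]
[[343.937  206.6606]
 [358.6695 216.9748]
 [352.606  218.5364]
 [338.0859 208.0802]] [[321.6848  85.3029]
 [395.3477 136.874 ]
 [365.0299 144.6818]
 [292.4293  92.401 ]]
[[268.0288 138.8476]
 [426.1616 260.306 ]]
```

View pics/c5.png

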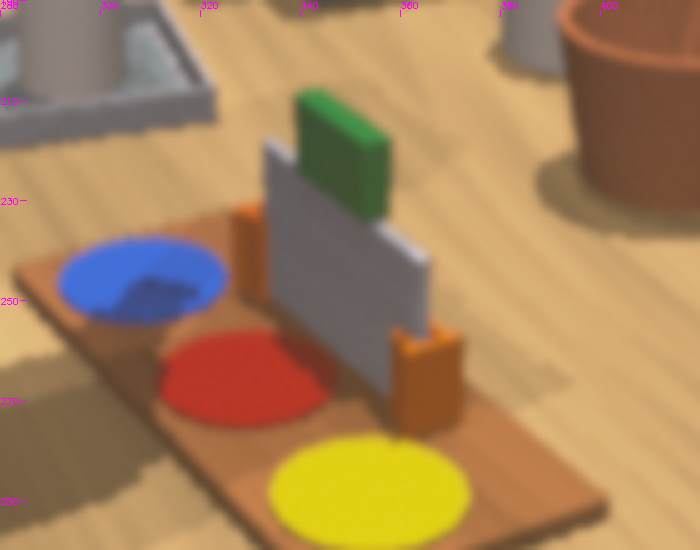

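The grip's top corners in the side view, (298,97), (321,90), (367,145) and (392,137) in the crop, fall within about 1 px of my prediction. Descending in two steps.

Emit:
play_rows(
  plan=[
    [0, 0, -0.01, 0, 0, 0],
    [0, 0, -0.025, 0, 0, 0],
    [0, 0, -0.035, 0, 0, 0],
    [0, 0, -0.035, 0, 0, 0],
    [0, 0, -0.035, 0, 0, 0],
  ],
)

```text
clock: 23.85
position: [0.6054, 0.0337, 0.1497]
eef_rot: [[0.99, -0.003, -0.143], [0.143, -0.0, 0.99], [-0.003, -1.0, 0.0]]
contact_force: [0.3, -0.7, 0.3]
gripper_width: 0.05
```

Emit:
play_rows(
  plan=[
    [0.002, -0.003, -0.01, 0, 0, -0.008],
    [0.002, -0.003, -0.025, 0, 0, -0.008],
    [0.002, -0.003, -0.04, 0, 0, -0.008],
    [0.002, -0.003, -0.052, 0, 0, -0.008],
    [0.002, -0.003, -0.06, 0, 0, -0.008],
    [0.002, -0.003, -0.065, 0, 0, -0.008],
    [0.002, -0.003, -0.067, 0, 0, -0.008],
    [0.002, -0.003, -0.067, 0, 0, -0.008],
    [0.002, -0.003, -0.067, 0, 0, -0.008],
  ],
)

```text
clock: 24.6
position: [0.609, 0.0304, 0.0845]
eef_rot: [[0.991, 0.001, -0.134], [0.134, 0.0, 0.991], [0.001, -1.0, -0.0]]
contact_force: [-0.1, 0.4, 0.8]
gripper_width: 0.0499
```

Emit:
play_rows(
  plan=[
    [0, 0, 0, 0, 0, 0],
    [0, 0, 0, 0, 0, 0],
    [0, 0, 0, 0, 0, 0],
    [0, 0, 0, 0, 0, 0],
    [0, 0, 0, 0, 0, 0],
    [0, 0, 0, 0, 0, 0],
    [0, 0, 0, 0, 0, 0],
    [0, 0, 0, 0, 0, 0],
    [0, 0, 0, 0, 0, 0],
    [0, 0, 0, 0, 0, 0],
  ],
  grip=0.0,
)

```text
clock: 25.43
position: [0.6084, 0.0304, 0.0838]
eef_rot: [[0.991, -0.0, -0.135], [0.135, -0.0, 0.991], [-0.0, -1.0, -0.0]]
contact_force: [0.5, -0.5, -0.2]
gripper_width: -0.0
```

The opening reads 0, so the jaws closed on nothing. I need to look.

Run:
```python
from h import *
s=sensors.read_state(); print(s["clock"],s["position"],s["gripper_width"])
a=grab_frame("top"); cv2.imwrite("pics/top3.png",a[:,:,::-1]); b=grab_frame("side");cv2.imwrite("pics/side3.png",b[:,:,::-1])
A=a[130:280,180:380,::-1];B=b[190:300,280:427,::-1]
cv2.imwrite("pics/m3.png",np.hstack([cv2.resize(A,(400,300)),cv2.resize(B,(400,300))]))
```

```text
25.4333 [0.6083942  0.03042303 0.08377754] -4.777049624418094e-05
```

View pics/m3.png

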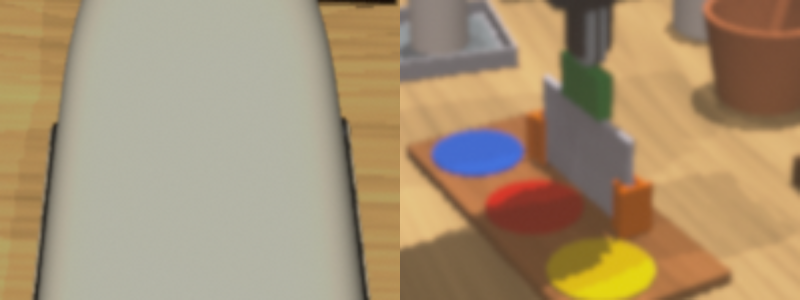

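Run:
```python
from h import *
np.set_printoptions(precision=1,suppress=True)
crop("pics/side3.png","pics/c6.png",290,150,130,110,6)
p=np.array([[.6084,.0304,.0838],[.6084,.0304,.0758],[.6084,.0304,.0948],[.6084,.0304,.15]])
print((proj("side",p)-[290,150])*6+2.5)
R=lambda a:np.array([[np.cos(a),-np.sin(a)],[np.sin(a),np.cos(a)]])
q=np.array([[.006,.025],[.006,-.025],[-.006,-.025],[-.006,.025]])@R(.135).T+[.6073,.0308]
print((proj("side",np.c_[q,np.full(4,.107)])-[290,150])*6+2.5)
```

```text
[[355.4 448.7]
 [355.3 473. ]
 [355.4 415. ]
 [355.5 238.4]]
[[326.1 342.5]
 [414.5 404.3]
 [378.1 413.7]
 [291.  351. ]]
```

View pics/c6.png

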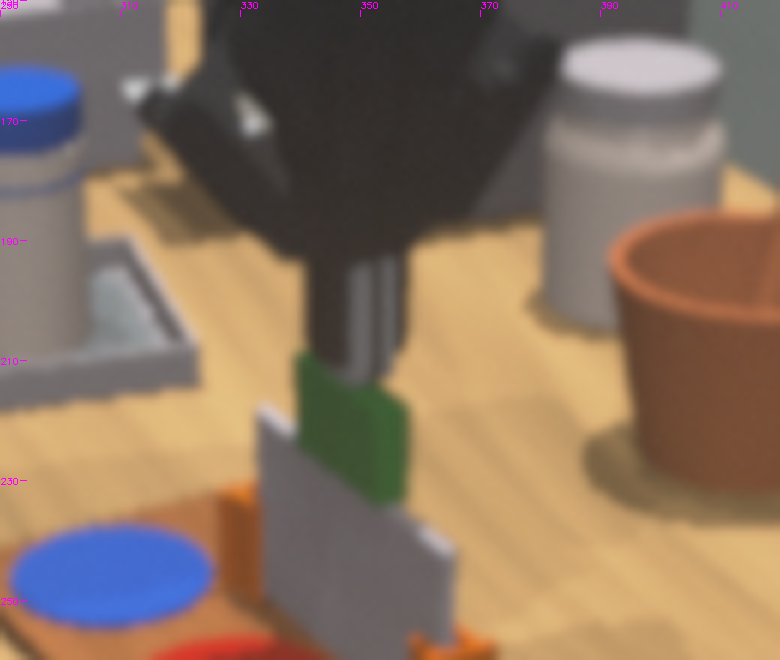

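The block is unmoved and the fingers disappear behind or into its top face, so the picture doesn't settle it. I'll raise 20 mm slowly and check in the side image whether the green block comes along.

Emit:
play_rows(
  plan=[
    [0, 0, 0.003, 0, 0, 0],
    [0, 0, 0.006, 0, 0, 0],
    [0, 0, 0.01, 0, 0, 0],
    [0, 0, 0.014, 0, 0, 0],
    [0, 0, 0.017, 0, 0, 0],
    [0, 0, 0.02, 0, 0, 0],
    [0, 0, 0.02, 0, 0, 0],
    [0, 0, 0.02, 0, 0, 0],
  ],
)

```text
clock: 26.2
position: [0.6086, 0.0305, 0.1042]
eef_rot: [[0.991, 0.001, -0.135], [0.135, 0.0, 0.991], [0.001, -1.0, -0.0]]
contact_force: [-0.3, 0.3, 0.1]
gripper_width: 0.0
```

Run:
```python
from h import *
def green(a): 
    a=a.astype(int); m=(a[...,1]>a[...,0]+25)&(a[...,1]>a[...,2]+25); m[:190]=0; m[300:]=0;m[:,:320]=0;m[:,380:]=0
    y,x=np.nonzero(m); return x.mean(),y.mean(),len(x),x.min(),x.max(),y.min(),y.max()
b=grab_frame("side"); cv2.imwrite("pics/side4.png",b[:,:,::-1])
for n in("side2","side3","side4"): print(n,green(cv2.imread(f"pics/{n}.png")[:,:,::-1]))
s=sensors.read_state(); print(s["position"],s["contact_force"],s["joint_torque"],s["gripper_width"])
```

```text
side2 (np.float64(349.5365853658537), np.float64(216.34146341463415), 123, np.int64(340), np.int64(356), np.int64(208), np.int64(231))
side3 (np.float64(353.55172413793105), np.float64(223.08620689655172), 58, np.int64(349), np.int64(356), np.int64(216), np.int64(232))
side4 (np.float64(350.8101265822785), np.float64(219.7594936708861), 79, np.int64(340), np.int64(356), np.int64(208), np.int64(232))
[0.6084001  0.03044889 0.10385152] [ 0.46920101  0.3946232  -0.06318931] [-2.66071947e-05 -4.91387057e+01  2.44111437e+01 -3.64792213e-03
 -3.91692822e-05  8.21030198e-06] 0.0001463918359346693
```

Run:
```python
from h import *
a=cv2.imread("pics/side3.png")[180:240,320:380]; b=cv2.imread("pics/side4.png")[180:240,320:380]
cv2.imwrite("pics/m4.png",np.hstack([cv2.resize(i,(400,400),interpolation=cv2.INTER_CUBIC) for i in(a,b)]))
```

```text
(no output)
```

View pics/m4.png

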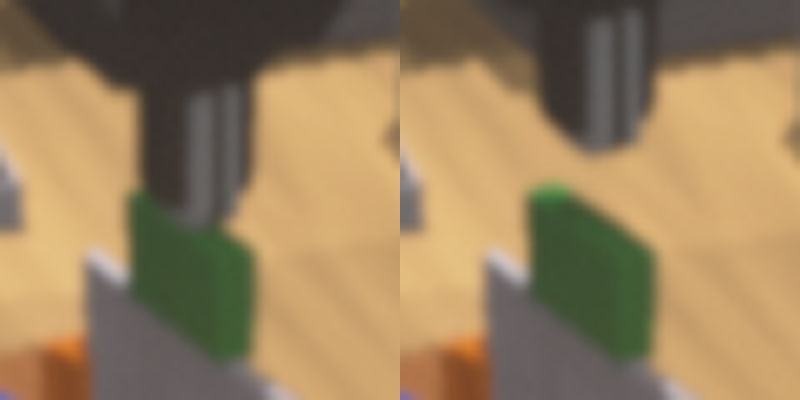

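The tip is free in the right image at px (349.2,202.5), well above the block. I'll compare that with the reported pose, and check where the jars ended up against their release poses.

Run:
```python
from h import *
np.set_printoptions(precision=4,suppress=True)
print("tip pred",proj("side",[[.6084,.0304,.0959],[.6084,.0304,.1249]]))
for z in(.096,.106,.116,.126): print(z,at("side",(349.2,202.5),z))
for n,u in(("Y",(221.6,176)),("R",(258.4,171.6)),("B",(292,166.8))): print(n,at("side",u,.107))
print("release Y .434,.3368 R .5129,.3287 B .5928,.3219; proj lid tops there",proj("side",[[.434,.3368,.107],[.5129,.3287,.107],[.5928,.3219,.107]]),proj("top",[[.434,.3368,.107],[.5129,.3287,.107],[.5928,.3219,.107]]))
a=cv2.imread("pics/top2.png").astype(int); m=(a[...,0]<80)&(a[...,1]>150)&(a[...,2]>150); m[:,140:]=0
y,x=np.nonzero(m); print("top yellow lid",x.min(),x.max(),y.min(),y.max(),at("top",((x.min()+x.max())/2,(y.min()+y.max())/2),.107))
```

```text
tip pred [[348.8153 218.1766]
 [348.826  202.9469]]
0.096 [0.6356 0.0931 0.096 ]
0.106 [0.6266 0.0719 0.106 ]
0.116 [0.6177 0.0507 0.116 ]
0.126 [0.6088 0.0296 0.126 ]
Y [0.429  0.3116 0.107 ]
R [0.5089 0.3057 0.107 ]
B [0.586  0.3058 0.107 ]
release Y .434,.3368 R .5129,.3287 B .5928,.3219; proj lid tops there [[222.2431 172.0862]
 [257.9393 168.2141]
 [292.8958 164.2868]] [[ 96.315  279.6405]
 [105.9019 232.6712]
 [114.2605 186.7016]]
top yellow lid 80 110 266 295 [0.4325 0.3388 0.107 ]
```

Both cameras agree that the real fingertips sit about 29 mm higher than the reported TCP implies: tip at z≈0.126 with TCP reported at 0.104. Horizontal positions match, since the yellow lid is within 2 mm of its release point. So the jars were held near their lids, and the jaws simply closed above the divider's block. I'll grip by the measured tip height, watching the force.

Emit:
play_rows(
  plan=[
    [0, 0, 0.015, 0, 0, 0],
    [0, 0, 0.02, 0, 0, 0],
    [0, 0, 0.02, 0, 0, 0],
    [0, 0, 0.02, 0, 0, 0],
    [0, 0, 0.02, 0, 0, 0],
    [0, 0, 0.01, 0, 0, 0],
    [0, 0, 0, 0, 0, 0],
    [0, 0, -0.008, 0, 0, 0],
    [0, 0, -0.014, 0, 0, 0],
    [0, 0, -0.018, 0, 0, 0],
    [0, 0, -0.022, 0, 0, 0],
    [0, 0, -0.025, 0, 0, 0],
    [0, 0, -0.028, 0, 0, 0],
    [0, 0, -0.03, 0, 0, 0],
    [0, 0, -0.03, 0, 0, 0],
  ],
  grip=0.04,
)

```text
clock: 27.5
position: [0.6083, 0.0304, 0.0735]
eef_rot: [[0.991, -0.0, -0.135], [0.135, -0.0, 0.991], [-0.0, -1.0, 0.0]]
contact_force: [-0.1, 0.9, -0.5]
gripper_width: 0.0402
```

Emit:
play_rows(
  plan=[
    [0, 0, -0.003, 0, 0, 0],
    [0, 0, -0.006, 0, 0, 0],
    [0, 0, -0.009, 0, 0, 0],
    [0, 0, -0.012, 0, 0, 0],
    [0, 0, -0.014, 0, 0, 0],
    [0, 0, -0.016, 0, 0, 0],
    [0, 0, -0.016, 0, 0, 0],
  ],
)

```text
clock: 28.08
position: [0.608, 0.0304, 0.0572]
eef_rot: [[0.991, -0.001, -0.135], [0.135, -0.0, 0.991], [-0.001, -1.0, 0.0]]
contact_force: [0.4, 0.3, -0.0]
gripper_width: 0.0401
```

Run:
```python
from h import *
b=grab_frame("side"); cv2.imwrite("pics/side5.png",b[:,:,::-1]); crop("pics/side5.png","pics/c7.png",300,160,100,100,5)
s=sensors.read_state(); print(s["position"],s["contact_force"],s["gripper_width"])
```

```text
[0.60819869 0.03043844 0.05746728] [-1.44356525  0.54502891  0.28386778] 0.039908520083901534
```

View pics/c7.png

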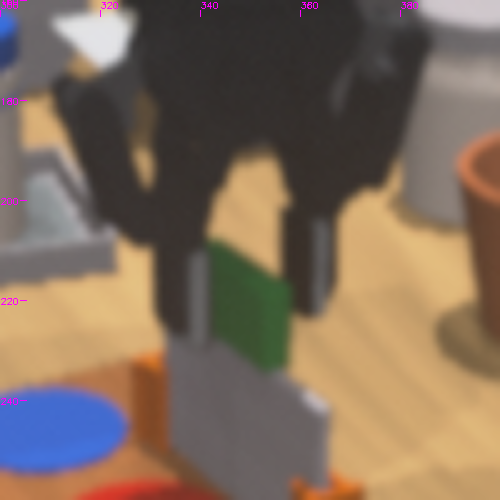

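The fingers now straddle the green block (left pad at crop (195,300), right pad at (320,265)), and the palm is clear above it. Closing and lifting.

Emit:
play_rows(
  plan=[
    [0, 0, 0, 0, 0, 0],
    [0, 0, 0, 0, 0, 0],
    [0, 0, 0, 0, 0, 0],
    [0, 0, 0, 0, 0, 0],
    [0, 0, 0, 0, 0, 0],
    [0, 0, 0, 0, 0, 0],
    [0, 0, 0, 0, 0, 0],
    [0, 0, 0, 0, 0, 0],
  ],
  grip=0.0,
)

```text
clock: 28.8
position: [0.6087, 0.0304, 0.0582]
eef_rot: [[0.991, 0.001, -0.135], [0.135, 0.0, 0.991], [0.001, -1.0, -0.0]]
contact_force: [-0.6, -0.0, 2.5]
gripper_width: 0.0109
```

Emit:
play_rows(
  plan=[
    [0, 0, 0.003, 0, 0, 0],
    [0, 0, 0.008, 0, 0, 0],
    [0, 0, 0.014, 0, 0, 0],
    [0, 0, 0.022, 0, 0, 0],
    [0, 0, 0.03, 0, 0, 0],
    [0, 0, 0.04, 0, 0, 0],
    [0, 0, 0.05, 0, 0, 0],
    [0, 0, 0.06, 0, 0, 0],
    [0, 0, 0.07, 0, 0, 0],
    [0, 0, 0.078, 0, 0, 0],
    [0, 0, 0.08, 0, 0, 0],
    [0, 0, 0.08, 0, 0, 0],
    [0, 0, 0.08, 0, 0, 0],
    [0, 0, 0.08, 0, 0, 0],
  ],
)

```text
clock: 29.97
position: [0.6079, 0.0304, 0.1371]
eef_rot: [[0.991, -0.001, -0.135], [0.135, -0.0, 0.991], [-0.001, -1.0, 0.0]]
contact_force: [1.1, -0.5, -1.8]
gripper_width: 0.0112
```

Run:
```python
from h import *
np.set_printoptions(precision=4,suppress=True)
s=sensors.read_state(); print(s["clock"],s["position"],s["contact_force"],s["moment"],s["gripper_width"],s["q"],np.arctan2(*np.array(s["eef_rot"])[[1,0],0]))
b=grab_frame("side"); cv2.imwrite("pics/side6.png",b[:,:,::-1])
a=b.astype(int); m=(a[...,1]>a[...,0]+25)&(a[...,1]>a[...,2]+25); m[:120]=0; m[300:]=0;m[:,:320]=0;m[:,380:]=0
y,x=np.nonzero(m); print(x.min(),x.max(),y.min(),y.max(),len(x))
```

```text
29.9667 [0.6079 0.0304 0.1371] [ 1.0615 -0.4953 -1.7865] [-0.0465 -0.0165  0.0173] 0.01116213206531391 [ 0.05    0.4925  0.1902  1.2699 -0.      1.4858] 0.13500059446622603
350 358 170 190 126
```

Held: opening 11 mm, weight felt, and the block rose in the image. Carrying it over the portioning tray with +0.022 rad of yaw.

Emit:
play_rows(
  plan=[
    [-0.002, -0.005, 0, 0, 0, 0],
    [-0.006, -0.016, 0, 0, 0, 0.002],
    [-0.013, -0.034, 0, 0, 0, 0.004],
    [-0.021, -0.055, 0, 0, 0, 0.006],
    [-0.03, -0.078, 0, 0, 0, 0.008],
    [-0.04, -0.103, 0, 0, 0, 0.01],
    [-0.05, -0.129, 0, 0, 0, 0.012],
    [-0.06, -0.155, 0, 0, 0, 0.014],
    [-0.07, -0.181, 0, 0, 0, 0.016],
    [-0.08, -0.207, 0, 0, 0, 0.018],
    [-0.09, -0.233, 0, 0, 0, 0.02],
    [-0.1, -0.257, 0, 0, 0, 0.022],
    [-0.109, -0.28, 0, 0, 0, 0.022],
    [-0.117, -0.3, 0, 0, 0, 0.022],
    [-0.123, -0.316, 0, 0, 0, 0.022],
    [-0.127, -0.327, 0, 0, 0, 0.022],
    [-0.129, -0.332, 0, 0, 0, 0.022],
    [-0.129, -0.332, 0, 0, 0, 0.022],
    [-0.129, -0.332, 0, 0, 0, 0.022],
    [-0.129, -0.332, 0, 0, 0, 0.022],
  ],
)

```text
clock: 31.68
position: [0.4797, -0.3007, 0.1377]
eef_rot: [[0.988, -0.0, -0.157], [0.157, 0.001, 0.988], [0.0, -1.0, 0.001]]
contact_force: [0.4, 0.3, -1.3]
gripper_width: 0.0112
```

Run:
```python
from h import *
np.set_printoptions(precision=4,suppress=True)
s=sensors.read_state(); print(s["clock"],s["position"],s["contact_force"],s["gripper_width"],s["q"],np.arctan2(*np.array(s["eef_rot"])[[1,0],0]))
b=grab_frame("side"); cv2.imwrite("pics/side7.png",b[:,:,::-1]); crop("pics/side7.png","pics/c8.png",290,260,160,200,3)
R=lambda a:np.array([[np.cos(a),-np.sin(a)],[np.sin(a),np.cos(a)]])
q=np.array([[0,.055],[0,-.055]])@R(.157).T+[.479,-.302]
z=s["position"][2]+.0328-.081
for h in(z,z+.065): print("plate pred h",h,(proj("side",np.c_[q,np.full(2,h)])-[290,260])*3+1)
```

```text
31.6833 [ 0.4797 -0.3007  0.1377] [ 0.4074  0.2505 -1.2968] 0.01115649618434216 [-0.5602  0.408   0.059   1.222   0.0004  0.8525] 0.15806247689590913
plate pred h 0.08954326954910503 [[126.4067 242.7009]
 [298.7796 442.6279]]
plate pred h 0.15454326954910502 [[123.317  102.7234]
 [309.7828 290.0216]]
```

View pics/c8.png

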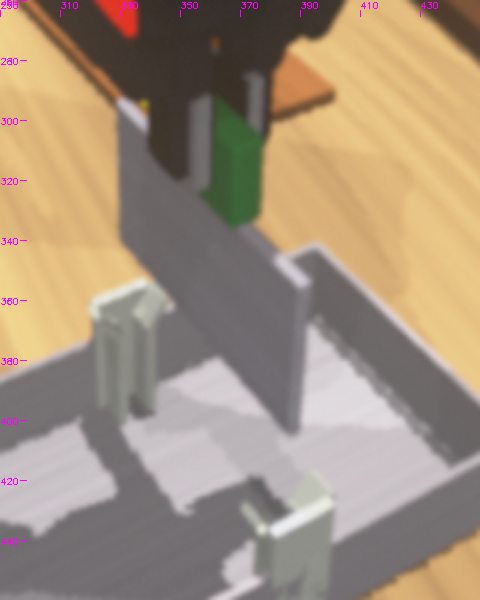

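The plate hangs upright above the guides. Its bottom corners in the crop are (122,242) and (298,435), against (126,243) and (299,443) predicted, so the plate is about 2 mm too far in +y. I'll correct that and lower into the flare, watching the force.

Emit:
play_rows(
  plan=[
    [-0.0005, -0.002, -0.004, 0, 0, 0],
    [-0.0005, -0.002, -0.01, 0, 0, 0],
    [-0.0005, -0.002, -0.016, 0, 0, 0],
    [-0.0005, -0.002, -0.022, 0, 0, 0],
    [-0.0005, -0.002, -0.027, 0, 0, 0],
    [-0.0005, -0.002, -0.031, 0, 0, 0],
    [-0.0005, -0.002, -0.034, 0, 0, 0],
    [-0.0005, -0.002, -0.036, 0, 0, 0],
    [-0.0005, -0.002, -0.038, 0, 0, 0],
    [-0.0005, -0.002, -0.04, 0, 0, 0],
    [-0.0005, -0.002, -0.042, 0, 0, 0],
    [-0.0005, -0.002, -0.042, 0, 0, 0],
  ],
)

```text
clock: 32.73
position: [0.4787, -0.3035, 0.0955]
eef_rot: [[0.988, -0.0, -0.156], [0.156, 0.0, 0.988], [-0.0, -1.0, 0.0]]
contact_force: [-0.1, 0.1, -1.8]
gripper_width: 0.0109
```

No contact, and the lower edge (≈0.047) is already inside the straight slot. Continuing down, slowly at the end.

Emit:
play_rows(
  plan=[
    [0, 0, -0.003, 0, 0, 0],
    [0, 0, -0.007, 0, 0, 0],
    [0, 0, -0.012, 0, 0, 0],
    [0, 0, -0.017, 0, 0, 0],
    [0, 0, -0.022, 0, 0, 0],
    [0, 0, -0.027, 0, 0, 0],
    [0, 0, -0.031, 0, 0, 0],
    [0, 0, -0.035, 0, 0, 0],
    [0, 0, -0.038, 0, 0, 0],
    [0, 0, -0.04, 0, 0, 0],
    [0, 0, -0.042, 0, 0, 0],
    [0, 0, -0.042, 0, 0, 0],
  ],
)

```text
clock: 33.73
position: [0.4788, -0.3034, 0.0534]
eef_rot: [[0.988, -0.0, -0.156], [0.156, 0.0, 0.988], [-0.0, -1.0, 0.0]]
contact_force: [0.1, -0.0, -2.4]
gripper_width: 0.0108
```

Emit:
play_rows(
  plan=[
    [0, 0, -0.001, 0, 0, 0],
    [0, 0, -0.0015, 0, 0, 0],
    [0, 0, -0.002, 0, 0, 0],
    [0, 0, -0.0025, 0, 0, 0],
    [0, 0, -0.003, 0, 0, 0],
    [0, 0, -0.003, 0, 0, 0],
  ],
)

```text
clock: 34.23
position: [0.4791, -0.3036, 0.0511]
eef_rot: [[0.988, 0.0, -0.156], [0.156, -0.0, 0.988], [0.0, -1.0, -0.0]]
contact_force: [-0.1, 0.2, 0.6]
gripper_width: 0.011
```

Force went from -2.4 to +0.6 N, so the plate is on the floor. Releasing and rising.

Emit:
play_rows(
  plan=[
    [0, 0, 0, 0, 0, 0],
    [0, 0, 0, 0, 0, 0],
    [0, 0, 0, 0, 0, 0],
    [0, 0, 0, 0, 0, 0],
    [0, 0, 0, 0, 0, 0],
    [0, 0, 0.008, 0, 0, 0],
    [0, 0, 0.02, 0, 0, 0],
    [0, 0, 0.035, 0, 0, 0],
    [0, 0, 0.055, 0, 0, 0],
    [0, 0, 0.075, 0, 0, 0],
    [0, 0, 0.095, 0, 0, 0],
    [0, 0, 0.11, 0, 0, 0],
    [0, 0, 0.12, 0, 0, 0],
    [0, 0, 0.13, 0, 0, 0],
    [0, 0, 0.13, 0, 0, 0],
    [0, 0, 0.13, 0, 0, 0],
  ],
  grip=0.04,
)

```text
clock: 35.57
position: [0.479, -0.3036, 0.1809]
eef_rot: [[0.988, 0.0, -0.156], [0.156, -0.0, 0.988], [0.0, -1.0, -0.0]]
contact_force: [-0.1, 0.8, -0.8]
gripper_width: 0.0401
```

Run:
```python
from h import *
np.set_printoptions(precision=4,suppress=True)
s=sensors.read_state(); print(s["clock"],s["position"],s["contact_force"],s["gripper_width"])
b=grab_frame("side"); cv2.imwrite("pics/side8.png",b[:,:,::-1]); crop("pics/side8.png","pics/c9.png",300,290,140,170,3)
R=lambda a:np.array([[np.cos(a),-np.sin(a)],[np.sin(a),np.cos(a)]])
q=np.array([[.006,.025],[.006,-.025],[-.006,-.025],[-.006,.025]])@R(.157).T+[.479,-.302]
print("grip top pred",(proj("side",np.c_[q,np.full(4,.1)])-[300,290])*3+1)
q=np.array([[0,.055],[0,-.055]])@R(.157).T+[.479,-.302]; print((proj("side",np.c_[q,np.full(2,.068)])-[300,290])*3+1)
```

```text
35.5667 [ 0.479  -0.3036  0.1809] [-0.069   0.8317 -0.7961] 0.040109981221249764
grip top pred [[151.6973 172.9216]
 [231.319  261.5333]
 [201.2002 275.3806]
 [123.1464 184.695 ]]
[[ 97.3383 195.1383]
 [265.4368 397.8556]]
```

View pics/c9.png

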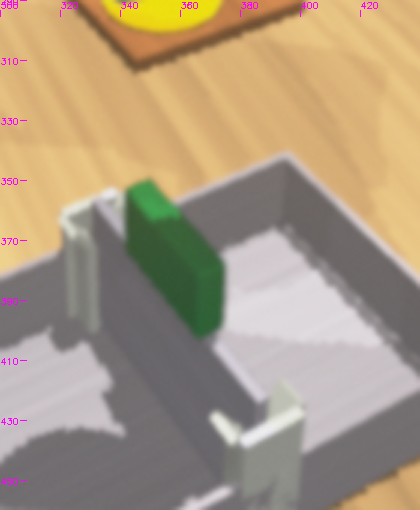

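The divider sits between the guides at floor level. Its block's top corners, (126,190), (152,180), (222,265) and (196,280) in the crop, average under 2 px from the seated prediction. Now the jars go back, yellow first.

Emit:
play_rows(
  plan=[
    [-0.001, 0.01, 0, 0, 0, 0.03],
    [-0.002, 0.03, 0, 0, 0, 0.1],
    [-0.004, 0.06, 0, 0, 0, 0.18],
    [-0.006, 0.095, 0, 0, 0, 0.27],
    [-0.009, 0.13, 0, 0, 0, 0.36],
    [-0.012, 0.165, 0, 0, 0, 0.45],
    [-0.015, 0.2, 0, 0, 0, 0.54],
    [-0.018, 0.235, 0, 0, 0, 0.63],
    [-0.021, 0.27, 0, 0, 0, 0.72],
    [-0.024, 0.305, 0, 0, 0, 0.81],
    [-0.027, 0.34, 0, 0, 0, 0.9],
    [-0.03, 0.375, 0, 0, 0, 0.99],
    [-0.032, 0.41, 0, 0, 0, 1.08],
    [-0.034, 0.445, 0, 0, 0, 1.17],
    [-0.036, 0.48, 0, 0, 0, 1.26],
    [-0.038, 0.515, 0, 0, 0, 1.35],
    [-0.04, 0.55, 0, 0, 0, 1.43],
    [-0.042, 0.585, 0, 0, 0, 1.5],
    [-0.044, 0.615, 0, 0, 0, 1.54],
    [-0.045, 0.635, 0, 0, 0, 1.55],
  ],
  grip=0.068,
)

```text
clock: 37.28
position: [0.432, 0.3342, 0.1794]
eef_rot: [[-0.142, -0.002, -0.99], [0.99, -0.001, -0.142], [-0.0, -1.0, 0.002]]
contact_force: [0.5, -0.2, 0.6]
gripper_width: 0.0679
```

Emit:
play_rows(
  plan=[
    [0, 0.006, 0, 0, 0, 0],
    [0, 0.006, 0, 0, 0, 0],
    [0, 0.006, 0, 0, 0, 0],
    [0, 0.006, 0, 0, 0, 0],
  ],
)

```text
clock: 37.62
position: [0.4335, 0.3361, 0.1804]
eef_rot: [[-0.135, -0.001, -0.991], [0.991, -0.001, -0.135], [-0.001, -1.0, 0.001]]
contact_force: [0.6, -0.3, -0.6]
gripper_width: 0.0679
```

Emit:
play_rows(
  plan=[
    [0, 0.001, -0.015, 0, 0, 0],
    [0, 0.001, -0.035, 0, 0, 0],
    [0, 0.001, -0.055, 0, 0, 0],
    [0, 0.001, -0.075, 0, 0, 0],
    [0, 0.001, -0.09, 0, 0, 0],
    [0, 0.001, -0.103, 0, 0, 0],
    [0, 0.001, -0.112, 0, 0, 0],
    [0, 0.001, -0.119, 0, 0, 0],
    [0, 0.001, -0.122, 0, 0, 0],
    [0, 0.001, -0.122, 0, 0, 0],
    [0, 0.001, -0.122, 0, 0, 0],
  ],
)

```text
clock: 38.53
position: [0.4344, 0.3385, 0.0594]
eef_rot: [[-0.135, 0.001, -0.991], [0.991, 0.001, -0.135], [0.0, -1.0, -0.001]]
contact_force: [0.1, 0.1, -0.6]
gripper_width: 0.0677
```

Emit:
play_rows(
  plan=[
    [0, 0, 0, 0, 0, 0],
    [0, 0, 0, 0, 0, 0],
    [0, 0, 0, 0, 0, 0],
    [0, 0, 0, 0, 0, 0],
    [0, 0, 0, 0, 0, 0],
    [0, 0, 0, 0, 0, 0],
    [0, 0, 0, 0, 0, 0],
    [0, 0, 0, 0, 0, 0],
  ],
  grip=0.04,
)

```text
clock: 39.2
position: [0.4348, 0.3393, 0.0602]
eef_rot: [[-0.136, 0.002, -0.991], [0.991, 0.002, -0.136], [0.002, -1.0, -0.003]]
contact_force: [-0.1, 0.4, 5.2]
gripper_width: 0.0498
```

Emit:
play_rows(
  plan=[
    [0, 0, 0.006, 0, 0, 0],
    [0, 0, 0.015, 0, 0, 0],
    [0, 0, 0.03, 0, 0, 0],
    [0, 0, 0.05, 0, 0, 0],
    [0, 0, 0.065, 0, 0, 0],
    [0.004, -0.01, 0.075, 0, 0, 0],
    [0.011, -0.028, 0.08, 0, 0, 0],
    [0.02, -0.052, 0.08, 0, 0, 0],
    [0.03, -0.078, 0.08, 0, 0, 0],
    [0.04, -0.106, 0.08, 0, 0, 0],
    [0.051, -0.135, 0.08, 0, 0, 0],
    [0.062, -0.165, 0.08, 0, 0, 0],
    [0.073, -0.195, 0.08, 0, 0, 0],
    [0.084, -0.225, 0.08, 0, 0, 0],
    [0.095, -0.255, 0.08, 0, 0, 0],
    [0.106, -0.285, 0.08, 0, 0, 0],
    [0.117, -0.315, 0.08, 0, 0, 0],
    [0.127, -0.342, 0.08, 0, 0, 0],
    [0.136, -0.365, 0.08, 0, 0, 0],
    [0.142, -0.383, 0.08, 0, 0, 0],
  ],
)

```text
clock: 40.87
position: [0.5758, -0.0478, 0.1385]
eef_rot: [[-0.133, -0.001, -0.991], [0.991, -0.001, -0.133], [-0.001, -1.0, 0.001]]
contact_force: [-0.3, -0.4, -2.2]
gripper_width: 0.0501
```

Emit:
play_rows(
  plan=[
    [0.003, -0.009, 0, 0, 0, 0],
    [0.005, -0.014, 0, 0, 0, 0],
    [0.005, -0.015, 0, 0, 0, 0],
    [0.005, -0.015, 0, 0, 0, 0],
    [0.005, -0.015, 0, 0, 0, 0],
  ],
)

```text
clock: 41.28
position: [0.5804, -0.0585, 0.1388]
eef_rot: [[-0.137, -0.001, -0.991], [0.991, 0.0, -0.137], [0.001, -1.0, 0.001]]
contact_force: [0.9, 0.9, -1.9]
gripper_width: 0.0499
```

Emit:
play_rows(
  plan=[
    [0.001, 0, -0.01, 0, 0, 0],
    [0.001, 0, -0.025, 0, 0, 0],
    [0.001, 0, -0.04, 0, 0, 0],
    [0.001, 0, -0.052, 0, 0, 0],
    [0.001, 0, -0.06, 0, 0, 0],
    [0.001, 0, -0.065, 0, 0, 0],
    [0.001, 0, -0.067, 0, 0, 0],
    [0.001, 0, -0.069, 0, 0, 0],
    [0.001, 0, -0.07, 0, 0, 0],
    [0.001, 0, -0.071, 0, 0, 0],
    [0.001, 0, -0.071, 0, 0, 0],
  ],
)

```text
clock: 42.2
position: [0.5827, -0.0594, 0.0692]
eef_rot: [[-0.136, 0.002, -0.991], [0.991, 0.0, -0.136], [-0.0, -1.0, -0.002]]
contact_force: [-1.0, 1.7, 3.6]
gripper_width: 0.05
```

Emit:
play_rows(
  plan=[
    [0, 0, 0, 0, 0, 0],
    [0, 0, 0, 0, 0, 0],
    [0, 0, 0, 0, 0, 0],
    [0, 0, 0, 0, 0, 0],
    [0, 0, 0, 0, 0, 0],
    [0, 0, 0.01, 0, 0, 0],
    [0, 0, 0.025, 0, 0, 0],
    [0, 0, 0.045, 0, 0, 0],
    [0, 0, 0.065, 0, 0, 0],
    [0, 0.005, 0.085, 0, 0, 0],
    [-0.003, 0.02, 0.1, 0, 0, 0],
    [-0.008, 0.045, 0.105, 0, 0, 0],
    [-0.014, 0.08, 0.105, 0, 0, 0],
    [-0.021, 0.12, 0.105, 0, 0, 0],
    [-0.028, 0.16, 0.105, 0, 0, 0],
    [-0.035, 0.2, 0.105, 0, 0, 0],
    [-0.043, 0.24, 0.105, 0, 0, 0],
    [-0.05, 0.28, 0.105, 0, 0, 0],
    [-0.058, 0.32, 0.105, 0, 0, 0],
    [-0.065, 0.355, 0.105, 0, 0, 0],
  ],
  grip=0.068,
)

```text
clock: 43.87
position: [0.5162, 0.298, 0.1738]
eef_rot: [[-0.137, 0.001, -0.991], [0.991, 0.001, -0.137], [0.001, -1.0, -0.001]]
contact_force: [0.7, -0.6, -0.7]
gripper_width: 0.0681
```

Emit:
play_rows(
  plan=[
    [-0.004, 0.022, 0, 0, 0, 0],
    [-0.005, 0.033, 0, 0, 0, 0],
    [-0.005, 0.033, 0, 0, 0, 0],
    [-0.005, 0.033, 0, 0, 0, 0],
    [-0.005, 0.033, 0, 0, 0, 0],
  ],
)

```text
clock: 44.28
position: [0.5124, 0.3269, 0.173]
eef_rot: [[-0.134, 0.0, -0.991], [0.991, -0.001, -0.134], [-0.001, -1.0, 0.0]]
contact_force: [0.2, 0.5, 1.0]
gripper_width: 0.068
```

Now descend on the red jar by 0.114 to reported z of about 0.059, then close.

Emit:
play_rows(
  plan=[
    [0, 0.001, -0.015, 0, 0, 0],
    [0, 0.001, -0.035, 0, 0, 0],
    [0, 0.001, -0.055, 0, 0, 0],
    [0, 0.001, -0.073, 0, 0, 0],
    [0, 0.001, -0.087, 0, 0, 0],
    [0, 0.001, -0.098, 0, 0, 0],
    [0, 0.001, -0.106, 0, 0, 0],
    [0, 0.001, -0.112, 0, 0, 0],
    [0, 0.001, -0.114, 0, 0, 0],
    [0, 0.001, -0.114, 0, 0, 0],
    [0, 0.001, -0.114, 0, 0, 0],
  ],
)

```text
clock: 45.2
position: [0.5124, 0.3296, 0.0595]
eef_rot: [[-0.136, 0.001, -0.991], [0.991, 0.001, -0.136], [0.0, -1.0, -0.001]]
contact_force: [-0.3, 0.5, 0.7]
gripper_width: 0.068
```

Emit:
play_rows(
  plan=[
    [0, 0, 0, 0, 0, 0],
    [0, 0, 0, 0, 0, 0],
    [0, 0, 0, 0, 0, 0],
    [0, 0, 0, 0, 0, 0],
    [0, 0, 0, 0, 0, 0],
    [0, 0, 0, 0, 0, 0],
    [0, 0, 0, 0, 0, 0],
    [0, 0, 0, 0, 0, 0],
  ],
  grip=0.04,
)

```text
clock: 45.87
position: [0.5129, 0.3303, 0.0602]
eef_rot: [[-0.136, 0.003, -0.991], [0.991, 0.002, -0.136], [0.001, -1.0, -0.003]]
contact_force: [0.0, 1.3, 6.0]
gripper_width: 0.0499
```

Emit:
play_rows(
  plan=[
    [0, 0, 0.006, 0, 0, 0],
    [0, 0, 0.015, 0, 0, 0],
    [0, 0, 0.03, 0, 0, 0],
    [0, 0, 0.05, 0, 0, 0],
    [0, 0, 0.065, 0, 0, 0],
    [0.002, -0.01, 0.075, 0, 0, 0],
    [0.005, -0.028, 0.08, 0, 0, 0],
    [0.01, -0.052, 0.08, 0, 0, 0],
    [0.015, -0.078, 0.08, 0, 0, 0],
    [0.02, -0.106, 0.08, 0, 0, 0],
    [0.025, -0.134, 0.08, 0, 0, 0],
    [0.03, -0.162, 0.08, 0, 0, 0],
    [0.035, -0.19, 0.08, 0, 0, 0],
    [0.04, -0.218, 0.08, 0, 0, 0],
    [0.045, -0.245, 0.08, 0, 0, 0],
    [0.05, -0.27, 0.08, 0, 0, 0],
    [0.053, -0.29, 0.08, 0, 0, 0],
    [0.055, -0.302, 0.08, 0, 0, 0],
    [0.056, -0.306, 0.08, 0, 0, 0],
    [0.056, -0.306, 0.08, 0, 0, 0],
  ],
)

```text
clock: 47.53
position: [0.5677, 0.0225, 0.1386]
eef_rot: [[-0.134, -0.001, -0.991], [0.991, 0.0, -0.134], [0.0, -1.0, 0.001]]
contact_force: [-0.2, 1.0, -1.6]
gripper_width: 0.0501
```

Emit:
play_rows(
  plan=[
    [0, 0, 0, 0, 0, 0],
    [0, 0, -0.01, 0, 0, 0],
    [0, 0, -0.025, 0, 0, 0],
    [0, 0, -0.04, 0, 0, 0],
    [0, 0, -0.052, 0, 0, 0],
    [0, 0, -0.06, 0, 0, 0],
    [0, 0, -0.065, 0, 0, 0],
    [0, 0, -0.067, 0, 0, 0],
    [0, 0, -0.069, 0, 0, 0],
    [0, 0, -0.07, 0, 0, 0],
    [0, 0, -0.071, 0, 0, 0],
    [0, 0, -0.071, 0, 0, 0],
  ],
)

```text
clock: 48.53
position: [0.5686, 0.0237, 0.0692]
eef_rot: [[-0.136, 0.002, -0.991], [0.991, 0.001, -0.136], [0.0, -1.0, -0.002]]
contact_force: [-1.5, 0.9, 3.2]
gripper_width: 0.0502
```

Emit:
play_rows(
  plan=[
    [0, 0, 0, 0, 0, 0],
    [0, 0, 0, 0, 0, 0],
    [0, 0, 0, 0, 0, 0],
    [0, 0, 0, 0, 0, 0],
    [0, 0, 0, 0, 0, 0],
    [0, 0, 0.01, 0, 0, 0],
    [0, 0, 0.025, 0, 0, 0],
    [0, 0, 0.045, 0, 0, 0],
    [0, 0, 0.065, 0, 0, 0],
    [0, 0.005, 0.085, 0, 0, 0],
    [0.001, 0.02, 0.1, 0, 0, 0],
    [0.003, 0.045, 0.105, 0, 0, 0],
    [0.006, 0.08, 0.105, 0, 0, 0],
    [0.009, 0.115, 0.105, 0, 0, 0],
    [0.012, 0.15, 0.105, 0, 0, 0],
    [0.015, 0.19, 0.105, 0, 0, 0],
    [0.018, 0.23, 0.105, 0, 0, 0],
    [0.021, 0.265, 0.105, 0, 0, 0],
    [0.023, 0.29, 0.105, 0, 0, 0],
    [0.024, 0.298, 0.105, 0, 0, 0],
  ],
  grip=0.068,
)

```text
clock: 50.2
position: [0.5913, 0.326, 0.1729]
eef_rot: [[-0.14, 0.0, -0.99], [0.99, 0.002, -0.14], [0.001, -1.0, -0.001]]
contact_force: [-0.3, -0.0, -0.6]
gripper_width: 0.0677
```

Emit:
play_rows(
  plan=[
    [0, 0, 0, 0, 0, 0],
    [0, 0, 0, 0, 0, 0],
    [0, 0, 0, 0, 0, 0],
    [0, 0, 0, 0, 0, 0],
  ],
)

```text
clock: 50.53
position: [0.5922, 0.3196, 0.1733]
eef_rot: [[-0.134, 0.0, -0.991], [0.991, -0.0, -0.134], [-0.0, -1.0, -0.0]]
contact_force: [0.3, -0.2, 0.2]
gripper_width: 0.0674
```

Emit:
play_rows(
  plan=[
    [0, 0.001, -0.015, 0, 0, 0],
    [0, 0.001, -0.035, 0, 0, 0],
    [0, 0.001, -0.055, 0, 0, 0],
    [0, 0.001, -0.073, 0, 0, 0],
    [0, 0.001, -0.087, 0, 0, 0],
    [0, 0.001, -0.098, 0, 0, 0],
    [0, 0.001, -0.106, 0, 0, 0],
    [0, 0.001, -0.112, 0, 0, 0],
    [0, 0.001, -0.114, 0, 0, 0],
    [0, 0.001, -0.114, 0, 0, 0],
    [0, 0.001, -0.114, 0, 0, 0],
  ],
)

```text
clock: 51.45
position: [0.5924, 0.3227, 0.0596]
eef_rot: [[-0.136, 0.001, -0.991], [0.991, 0.001, -0.136], [0.0, -1.0, -0.001]]
contact_force: [0.7, 0.0, -0.3]
gripper_width: 0.0678
```

Emit:
play_rows(
  plan=[
    [0, 0, 0, 0, 0, 0],
    [0, 0, 0, 0, 0, 0],
    [0, 0, 0, 0, 0, 0],
    [0, 0, 0, 0, 0, 0],
    [0, 0, 0, 0, 0, 0],
    [0, 0, 0, 0, 0, 0],
    [0, 0, 0, 0, 0, 0],
    [0, 0, 0, 0, 0, 0],
  ],
  grip=0.04,
)

```text
clock: 52.12
position: [0.5929, 0.3233, 0.0604]
eef_rot: [[-0.136, 0.003, -0.991], [0.991, 0.002, -0.136], [0.001, -1.0, -0.003]]
contact_force: [-0.3, 1.5, 5.7]
gripper_width: 0.0502
```

Emit:
play_rows(
  plan=[
    [0, 0, 0.006, 0, 0, 0],
    [0, 0, 0.015, 0, 0, 0],
    [0, 0, 0.03, 0, 0, 0],
    [0, 0, 0.05, 0, 0, 0],
    [0, 0, 0.065, 0, 0, 0],
    [-0.001, -0.006, 0.075, 0, 0, 0],
    [-0.003, -0.018, 0.08, 0, 0, 0],
    [-0.006, -0.036, 0.08, 0, 0, 0],
    [-0.009, -0.055, 0.08, 0, 0, 0],
    [-0.012, -0.075, 0.08, 0, 0, 0],
    [-0.015, -0.095, 0.08, 0, 0, 0],
    [-0.019, -0.115, 0.08, 0, 0, 0],
    [-0.022, -0.135, 0.08, 0, 0, 0],
    [-0.025, -0.155, 0.08, 0, 0, 0],
    [-0.028, -0.175, 0.08, 0, 0, 0],
    [-0.031, -0.192, 0.08, 0, 0, 0],
    [-0.033, -0.205, 0.08, 0, 0, 0],
    [-0.034, -0.211, 0.08, 0, 0, 0],
    [-0.0345, -0.213, 0.08, 0, 0, 0],
    [-0.0345, -0.213, 0.08, 0, 0, 0],
  ],
)

```text
clock: 53.78
position: [0.5572, 0.109, 0.1387]
eef_rot: [[-0.135, -0.0, -0.991], [0.991, 0.0, -0.135], [0.0, -1.0, 0.0]]
contact_force: [-0.4, -0.3, -2.9]
gripper_width: 0.0502
```

Emit:
play_rows(
  plan=[
    [0, 0, 0, 0, 0, 0],
    [0, 0, -0.01, 0, 0, 0],
    [0, 0, -0.025, 0, 0, 0],
    [0, 0, -0.04, 0, 0, 0],
    [0, 0, -0.052, 0, 0, 0],
    [0, 0, -0.06, 0, 0, 0],
    [0, 0, -0.065, 0, 0, 0],
    [0, 0, -0.067, 0, 0, 0],
    [0, 0, -0.069, 0, 0, 0],
    [0, 0, -0.07, 0, 0, 0],
    [0, 0, -0.071, 0, 0, 0],
    [0, 0, -0.071, 0, 0, 0],
  ],
)

```text
clock: 54.78
position: [0.5583, 0.1098, 0.0693]
eef_rot: [[-0.136, 0.002, -0.991], [0.991, 0.001, -0.136], [0.001, -1.0, -0.003]]
contact_force: [-1.2, 0.4, 3.6]
gripper_width: 0.0503
```

Released now, rising straight up, then retreating left so the cameras see the row.

Emit:
play_rows(
  plan=[
    [0, 0, 0, 0, 0, 0],
    [0, 0, 0, 0, 0, 0],
    [0, 0, 0, 0, 0, 0],
    [0, 0, 0, 0, 0, 0],
    [0, 0, 0, 0, 0, 0],
    [0, 0, 0.01, 0, 0, 0],
    [0, 0, 0.025, 0, 0, 0],
    [0, 0, 0.045, 0, 0, 0],
    [0, 0, 0.07, 0, 0, 0],
    [0, 0, 0.095, 0, 0, 0],
    [0, 0, 0.12, 0, 0, 0],
    [0, 0.02, 0.13, 0, 0, 0],
    [-0.01, 0.05, 0.13, 0, 0, 0],
    [-0.03, 0.085, 0.13, 0, 0, 0],
    [-0.055, 0.12, 0.13, 0, 0, 0],
    [-0.085, 0.15, 0.13, 0, 0, 0],
    [-0.115, 0.18, 0.13, 0, 0, 0],
    [-0.145, 0.21, 0.13, 0, 0, 0],
    [-0.175, 0.24, 0.13, 0, 0, 0],
    [-0.2, 0.26, 0.13, 0, 0, 0],
  ],
  grip=0.068,
)

```text
clock: 56.45
position: [0.3557, 0.3713, 0.1987]
eef_rot: [[-0.137, 0.001, -0.991], [0.991, 0.001, -0.137], [0.001, -1.0, -0.001]]
contact_force: [0.8, 1.2, -0.5]
gripper_width: 0.0681
```

Emit:
play_rows(
  plan=[
    [-0.03, 0.02, 0, 0, 0, 0],
    [-0.055, 0.03, 0, 0, 0, 0],
    [-0.07, 0.035, 0, 0, 0, 0],
    [-0.07, 0.035, 0, 0, 0, 0],
    [-0.07, 0.035, 0, 0, 0, 0],
    [-0.07, 0.035, 0, 0, 0, 0],
  ],
)

```text
clock: 56.95
position: [0.288, 0.4045, 0.1984]
eef_rot: [[-0.136, 0.001, -0.991], [0.991, 0.001, -0.136], [0.0, -1.0, -0.001]]
contact_force: [0.5, -0.6, -1.0]
gripper_width: 0.0683
```

Run:
```python
from h import *
np.set_printoptions(precision=4,suppress=True)
s=sensors.read_state(); print(s["clock"],s["position"],s["contact_force"],s["gripper_width"])
a=grab_frame("top"); b=grab_frame("side")
cv2.imwrite("pics/top9.png",a[:,:,::-1]); cv2.imwrite("pics/side9.png",b[:,:,::-1])
hsv=cv2.cvtColor(a,cv2.COLOR_RGB2HSV); h0=cv2.cvtColor(cv2.imread("pics/top0.png"),cv2.COLOR_BGR2HSV)
for n,lo,hi in(("B",(100,150,150),(120,255,255)),("R",(0,190,160),(6,255,255)),("Y",(26,150,180),(34,255,255))):
    for H in(h0,hsv):
        m=cv2.inRange(H,lo,hi); m[:170]=0;m[250:]=0;m[:,:215]=0;m[:,365:]=0
        M=cv2.moments(m,True); print(n,int(M["m00"]),M["m10"]/M["m00"],M["m01"]/M["m00"])
crop("pics/top9.png","pics/c10a.png",200,160,330,180,2)
A=cv2.imread("pics/c10a.png")[:,:660]; B=cv2.resize(b[160:300,200:440,::-1],(412,240)); B=cv2.copyMakeBorder(B,0,0,0,248,cv2.BORDER_CONSTANT)
cv2.imwrite("pics/c10.png",np.vstack([A,B]))
```

```text
56.95 [0.288  0.4045 0.1984] [ 0.46   -0.5642 -1.0244] 0.06826324724761182
B 702 238.24501424501423 210.76210826210826
B 710 238.73521126760562 211.1281690140845
R 730 287.4849315068493 206.8232876712329
R 753 287.867197875166 206.8738379814077
Y 662 335.2703927492447 199.53021148036254
Y 697 335.7890961262554 200.1922525107604
```

View pics/c10.png

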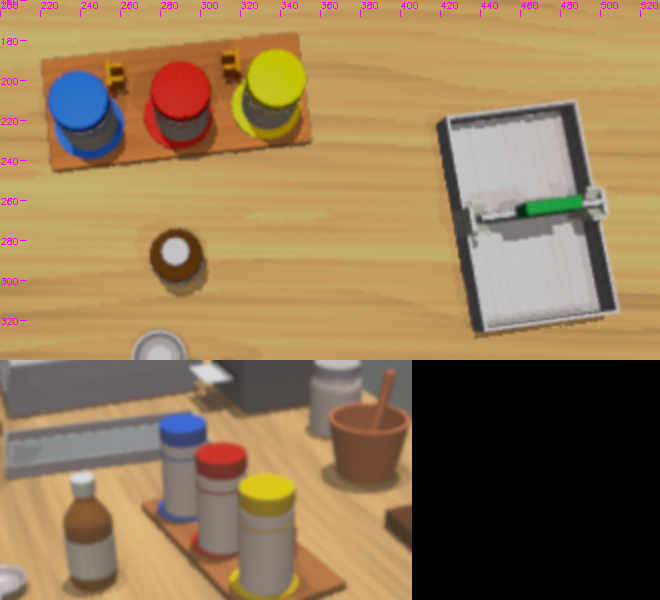

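The final view shows every jar upright on its own coaster, with lid centroids within 0.9 px (about 1.4 mm) of the start picture. The divider lies across the guides at about (475,265), and the bottle is still at (288,286). Handing in.

```bash
python3 -c "
from bench import ticket; print(ticket.hand_in())"
```

```text
the job is handed in; nothing more can be done
None
```

I moved all three jars onto the side tray and lowered the divider down the guides to the tray floor. Then I put each jar back on the coaster of its own colour and handed the job in at about 57 s. The hand-in gave no verdict.

**Last checks:**
- **Jars:** the lids are within about 1.4 mm of their starting positions in the top view, and all stand upright.
- **Divider:** the wrist force went from -2.4 to +0.6 N as it reached the floor. After release, the grip's image position was within about 2 px of the position expected when seated.
- **Bottle:** it appears at the same place in the top view as at the start.
- **Arm:** it is clear of everything with the gripper open.

**What disagreed:**
- **Fingertip height:** the first grip on the divider closed on air. The side camera showed the fingertips about 29 mm higher than the reported tool pose implies. I corrected for this by eye, and nothing was disturbed. It also means the jars were first gripped near their lids, higher than planned.
- **Jar width:** the gripper read about 50 mm on the jars against the stated 52 mm. I did not find out why.

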